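New glide pads on two faces of a cable-machine trolley

ROBOT

A 6-joint arm with a two-finger parallel gripper is mounted at the origin on the work surface. World frame = base frame: x ahead of the robot, y to its left, z up, the work surface at z = 0. Lengths are in m, angles in rad, forces in N, time in s.
With the tool pointing down it reaches from about 0.25 to 0.725 m from the base axis. Payload 4 kg.
Tool frame: the origin (TCP) lies midway between the tips of the shut fingers; the grasp point (between the pads) lies bot.pinch_z behind it (bot.pinch_z is the distance from the TCP to the grasp point, in m); z points along the fingers, y is the line along which they close (so a half turn about z gives the same grasp; the last joint's range is limited). The gripper opens to 85 mm and grips with 20 to 120 N. Pads are 22 mm wide; open, the fingers measure 114 mm over their backs; the gripper's body (76 mm by 85 mm) begins 54 mm behind the grasp point. The pads swing forward as they close: fully open they stand 13 mm farther back than shut.
Start: joints at [1.325, 0.241, 0.005, 1.335, 0, 1.571], TCP at [0.122, 0.485, 0.231] pointing down, gripper open.
Joint ranges: [-2.72, 2.72], [-1.05, 1.87], [-1.09, 1.28], [-1.99, 2.15], [-1.42, 1.44], [-3.14, 3.14]. Speed limits (rad/s): [2.79, 2.79, 3.14, 3.14, 3.14, 3.14].

INTERFACE

Orientations are given as a unit quaternion [x, y, z, w].
In Python, from workcell import bot gives the robot as it stands.
- The arm moves only by the shell command python3 jog.py 'ROWS'. ROWS is a JSON list of rows, 1 to 10 of them, each of 7 numbers: a rotation vector rx, ry, rz in rad, then dx, dy, dz in m, then the finger opening in m; each row is the pose to reach, as a shift and turn from the pose commanded when the command began, along the tool's axes at that moment; what a row does not reach only later rows make up. A row lasts 1/8 s, in which the tool goes at most 0.0625 m and 0.188 rad, less where a joint would pass 70% of its speed; a pose out of reach is approached as far as the arm can. The fingers move at their own pace and stop on an object; the grip force is fixed at half the most. Time passes only in rows, so rows that do not move let the fingers close. It prints the time, the measured TCP pose, the force, the opening and the grip force at its end.
- bot.get_obs(): the state, without advancing time (a new reading comes with each control period).
- bot.camera(name): name is "scene" or "side" or "wrist"; returns the picture (384x512x3 uint8, red, green, blue); there is no depth.
- bot.calibration(name): a dict with "mtx" (3x3 intrinsics, pixels), "k1" (the pictures are not rectified: a ray, as slopes to the right and down, at radius r is drawn at 1 + k1 r^2 times it, then the intrinsics apply), "R" (3x3) and "t" (3): a world point X has camera coordinates R X + t. Camera axes: x right, y down, z forward; pixel columns grow to the right and rows downward; lengths in m; the calibration is good to about 2 mm. A picture is of the moment at which its call begins: read the wrist's pose just before it. calibration takes no time and is no camera call; for the wrist camera it gives the pose at the moment of the call.
- bot.job_done(): hands the job in; it is judged then, once.
The state is a dict: "clock": time; "joint_pos": joint angles; "joint_vel": joint speeds; "tau": joint torques, N m; "eef_pos": TCP position; "tool_rot": TCP orientation; "ft_force": force on the tool from outside, world axes, zero at the start; "ft_torque": the same for the moment, N m; "grip_width": finger opening in m; "grasp_force": force on a finger pad.
Only numpy, scipy, OpenCV 4.12 (cv2) and the standard library are available. Lean on these libraries where they do the work, as an engineer would, in place of code of your own. Each camera call takes 0.05 s, during which the arm holds its last target. There are 200 camera calls.

TASK

Re-pad the cable-machine trolley block held in the bench vise: pull whatever worn pads are still in its upper face and throw them in the scrap bin, and press new pads of the right size fully home in both upper pockets. Then slide the vise open, turn the block a quarter turn so that the face with the single pocket is up, set it down flat on the vise bed and slide the jaw closed on it again, and press a new pad home in that pocket too. The block stays clamped in the vise with all three new pads in place; don't disturb the other things on the bench.

Things in the scene. Friction and masses are not known exactly. Their poses are not given: they have to be found in the camera images.
- vise: blue quick-slide vise, fixed. Origin on the bench under the middle of the clamping place; x along the slide, from the moving jaw (robot side) to the fixed jaw; y left, z up. Bed 30 mm above the bench, 64 mm wide; jaws up to 110 mm wide, tops 52 mm above the bench. Fixed jaw face at x = +34 mm, its casting ends at +78 mm; the bed reaches back to x = -155 mm.
- vise_seat (a point): the point 72 mm above the bench in the vise's clamping place where the centre of the clamped block lies, in either position of the block (the block may sit up to 15 mm off along the jaws)
- jaw (a joint): sliding (front) jaw, m; it opens towards the robot along the vise's -x. The gap between the jaw faces is 60 mm + this value: about 0.008 is closed on the 68 mm block, 0.04 is fully open. It slides stiffly (about 7 N) and stays where it is left.
- jaw_grip (a point): centre of the top of the sliding jaw's black upright push grip, which is fixed to the jaw 82 mm behind its face: 22 mm thick along the slide (vise x), 44 mm wide, its top 111 mm above the bench, free to be pinched over its upper 50 mm
- block: grey nylon trolley block, 0.42 kg, 68 (x) x 84 x 84 mm, origin at its centre; the jaws hold it by its x faces, +x against the fixed jaw. Its +z face (up at the start) has two pockets side by side, its +y face (left at the start) one; pockets 63 mm long along x, 28 wide, 15 deep, flat floor. Other faces plain. A quarter turn about its x brings +y up.
- seat_a1 (a point): in the block's +z face, pocket at y = +25 mm: where the centre of a new pad lies when it is fully home in this pocket (12.5 mm above the pocket floor, 2.5 mm below the face). Axes as the block's.
- seat_a2 (a point): the same for the pocket at y = -25 mm in the block's +z face
- seat_b (a point): the same for the single pocket in the block's +y face, at z = -4 mm of the block; the depth of this pocket runs along the block's y
- bin: dark steel open scrap bin 140 x 190 x 55 mm tall, 4 mm walls, fixed, empty at the start; origin at the centre of its underside, x along the short side
- worn1: worn white plastic glide pad, 60 x 25 x 25 mm like a new one, 36 g, origin at its centre, sitting loose in the block's pocket seat_a1 at the start with its top 10 mm proud of the face; may be absent (then that pocket is empty at the start)
- worn2: worn white plastic glide pad, 60 x 25 x 25 mm like a new one, 36 g, origin at its centre, sitting loose in the block's pocket seat_a2 at the start with its top 10 mm proud of the face; may be absent (then that pocket is empty at the start)
- pad1: white plastic glide pad, a plain bar 60 long (its x) x 25 wide (its y) x 25 mm tall (its z), 36 g, lying flat on the bench at the start; origin at its centre. This is the size that fits the pockets, and it stands 10 mm proud of the face when home; it sits loose there and slides out if that face is turned to look below level.
- pad2: white plastic glide pad, a plain bar 60 long (its x) x 25 wide (its y) x 25 mm tall (its z), 36 g, lying flat on the bench at the start; origin at its centre. This is the size that fits the pockets, and it stands 10 mm proud of the face when home; it sits loose there and slides out if that face is turned to look below level.
- pad3: white plastic glide pad, a plain bar 60 long (its x) x 25 wide (its y) x 25 mm tall (its z), 36 g, lying flat on the bench at the start; origin at its centre. This is the size that fits the pockets, and it stands 10 mm proud of the face when home; it sits loose there and slides out if that face is turned to look below level.
- pad_long: white plastic glide pad, a plain bar 76 long (its x) x 25 wide (its y) x 25 mm tall (its z), 36 g, lying flat on the bench at the start; origin at its centre. Too long for the pockets; may be absent.
- pad_wide: white plastic glide pad, a plain bar 60 long (its x) x 34 wide (its y) x 25 mm tall (its z), 36 g, lying flat on the bench at the start; origin at its centre. Too wide for the pockets; may be absent.
- pad_short: white plastic glide pad, a plain bar 44 long (its x) x 25 wide (its y) x 25 mm tall (its z), 36 g, lying flat on the bench at the start; origin at its centre. Too short: it would rattle in the pockets; may be absent.
- wrench: bystander: steel open-ended wrench 190 mm long, lying behind the vise; origin under its middle
- driver: bystander: screwdriver 170 mm long, lying near the robot; origin under its middle
- dumbbell: bystander: small black hex dumbbell 200 mm long, 60 mm high, behind the vise; origin under its middle
- collar: bystander: black barbell collar, ring 80 mm across with a lever lug, 32 mm high; origin under the ring's centre
- tape: bystander: grey roll of tape 100 mm across, 24 mm high; origin under its centre
- pulley: bystander: black cable pulley wheel 90 mm across, 23 mm high, lying flat; origin under its centre

How it is judged:
On the way, in this order (a step that is already met when the one before it is completed fails the run):
1. both pockets of the first face hold new pads of the right size, fully home, with that face up in the vise (distance between any of pad1, pad2, pad3 and seat_a1 below 0.005 m and distance between any of pad1, pad2, pad3 and seat_a2 below 0.005 m and angle between block's own z axis and vertical below 0.06 rad and value of joint jaw between 0.006 and 0.0102 m and horizontal distance between block and vise_seat below 0.015 m and z of block in the frame of vise_seat between -0.004 and 0.004 m and angle between the x axis of block and the x axis of vise, either way round below 0.06 rad), for 0.2 s.
2. the block is clamped again with the single-pocket face up, the two new pads still in the first face (distance between any of pad1, pad2, pad3 and seat_a1 below 0.005 m and distance between any of pad1, pad2, pad3 and seat_a2 below 0.005 m and angle between block's own y axis and vertical below 0.06 rad and value of joint jaw between 0.006 and 0.0102 m and horizontal distance between block and vise_seat below 0.015 m and z of block in the frame of vise_seat between -0.004 and 0.004 m and angle between the x axis of block and the x axis of vise, either way round below 0.06 rad), for 0.2 s.
At the end, for the whole second after the job is handed in: Block flat on the vise bed, single-pocket face up (0.06 rad), centre within 15 mm along the jaws and 4 mm in height, jaw closed on it (value below 0.0102); a new right-size pad within 5 mm of home in all three pockets; every worn pad in the scrap bin; all at rest (all of step 2 and distance between any of pad1, pad2, pad3 and seat_b below 0.005 m and x of worn1 in the frame of bin between -0.07 and 0.07 m and y of worn1 in the frame of bin between -0.095 and 0.095 m and z of each of worn1, worn2 in the frame of bin below 0.055 m and x of worn2 in the frame of bin between -0.07 and 0.07 m and y of worn2 in the frame of bin between -0.095 and 0.095 m and linear speed of block below 0.02 m/s and linear speed of each of pad1, pad2, pad3, worn1, worn2 below 0.03 m/s); the robot touches nothing.
It fails at once if a bystander is moved more than 4 cm (distance of any of wrench, driver, dumbbell, collar, tape, pulley from where it was at the start of the episode above 0.04 m).
Of worn1, worn2 only 1 to 2 are there at a start; the rules pass over those that are not, and their reading is None.
Of pad_long, pad_wide, pad_short only 2 to 3 are there at a start; the rules pass over those that are not, and their reading is None.
At some moment in a run one of pad1, pad_long, pad_wide, pad_short may be knocked a few centimetres aside while the robot is not near it.
It also fails if it takes over 210 s, if anything falls off the work surface, if the arm or the gripper's body presses on something with over 40 N, if the wrist force passes 120 N, or if a joint passes its speed limit or range.

## Working session

There is one attempt and no reset: what is moved stays moved. The work goes in short steps, Python scripts to look and compute and a shell command to move; the robot and the scene stay as the last step left them, time stands still between calls to the robot, and variables do not carry over. Pictures are saved under pics/ and viewed, at most 14 in all, crops included, and the job is handed in when it is done.

```bash
ls; mkdir -p pics; python3 - <<'E'
from workcell import bot
import cv2
for n in ("scene","side","wrist"):
    c=bot.calibration(n); print(n,c)
    cv2.imwrite(f"pics/{n}0.png",bot.camera(n)[:,:,::-1])
o=bot.get_obs(); print(o, bot.pinch_z)
E
```

```text
jog.py
pics
workcell.py
scene {'mtx': array([[376.58810648,   0.        , 256.54452735],
       [  0.        , 376.58810648, 191.33020537],
       [  0.        ,   0.        ,   1.        ]]), 'k1': 0.018081795887117277, 'R': array([[-0.86261732,  0.50560462,  0.01597884],
       [ 0.37552208,  0.66120707, -0.64945237],
       [-0.33893144, -0.55422845, -0.76023437]]), 't': array([ 0.4689031 , -0.16112545,  1.56620553])}
side {'mtx': array([[431.79657834,   0.        , 256.54750986],
       [  0.        , 431.79657834, 197.16895501],
       [  0.        ,   0.        ,   1.        ]]), 'k1': -0.07623302034703178, 'R': array([[-0.96536948, -0.26077062, -0.00777563],
       [-0.13426931,  0.52217596, -0.84220188],
       [ 0.22368176, -0.81199196, -0.53910623]]), 't': array([0.54966181, 0.16616228, 1.53962184])}
wrist {'mtx': array([[301.93553118,   0.        , 261.98659519],
       [  0.        , 301.93553118, 193.38939336],
       [  0.        ,   0.        ,   1.        ]]), 'k1': -0.03251566630102938, 'R': array([[ 0.24296339,  0.970034  , -0.00167937],
       [ 0.92534996, -0.2312
[... 151 characters left out ...]
 array([ 1.32498640e+00,  2.41238542e-01,  4.06723696e-03,  1.33519730e+00,
       -2.70084634e-06,  1.57079486e+00]), 'joint_vel': array([ 4.49592337e-05, -2.16362280e-03,  3.61492483e-03, -8.22038907e-04,
       -8.43676094e-04, -1.07347606e-03]), 'tau': array([-4.78939219e-04, -3.72634614e+01,  2.52639484e+01,  1.23100856e-02,
        8.46629177e-06,  3.18231606e-06]), 'eef_pos': array([0.12155943, 0.48452223, 0.23063096]), 'tool_rot': array([ 1.22595003e-01,  9.92456471e-01, -7.80373802e-04, -9.50375789e-05]), 'ft_force': array([-0.23229418, -0.04427394,  0.31193938]), 'ft_torque': array([-0.02967791, -0.05916644,  0.01703625]), 'grasp_force': 0.0, 'grip_width': 0.085295230630327} 0.0187
```

View pics/scene0.png

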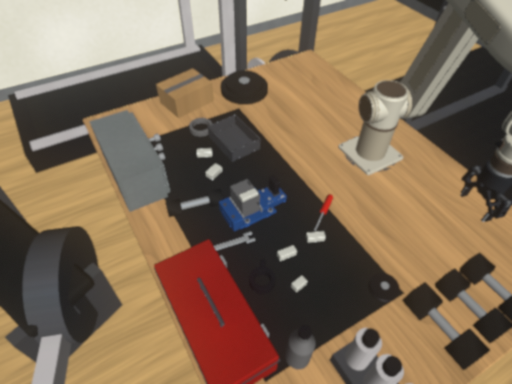

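View pics/side0.png

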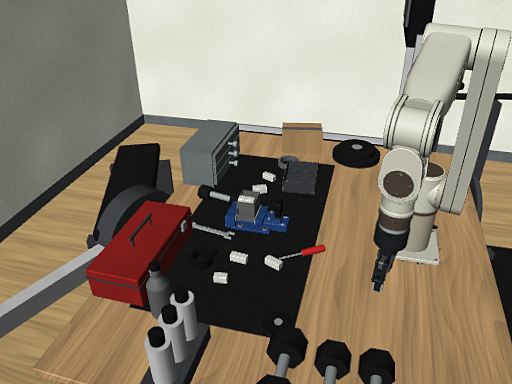

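The scene view shows five white pads at about (204,153), (214,172), (288,253), (316,237) and (300,284). The vise with the block is at (250,205) and the bin at (235,137). The side view agrees; the robot starts over the empty right side.

```bash
cat > h.py <<'E'
import cv2, numpy as np
from workcell import bot
from scipy.spatial.transform import Rotation as Ro
def cast(c,px,z):
    u=cv2.undistortPoints(np.float64(px).reshape(-1,1,2),c["mtx"],np.array([c["k1"],0,0,0.])).reshape(-1,2)
    d=np.c_[u,np.ones(len(u))]@c["R"]; o=-c["R"].T@c["t"]
    return o+d*((z-o[2])/d[:,2])[:,None]
def proj(c,X):
    return cv2.projectPoints(np.float64(X).reshape(-1,3),cv2.Rodrigues(c["R"])[0],c["t"],c["mtx"],np.array([c["k1"],0,0,0.]))[0].reshape(-1,2)
def snap(n,save=None):
    c=bot.calibration(n); im=np.ascontiguousarray(bot.camera(n)[:,:,::-1])
    if save: cv2.imwrite(f"pics/{save}.png",im)
    return c,im
def white(im,lo=150,sat=45):
    h=cv2.cvtColor(im,cv2.COLOR_BGR2HSV); m=((h[...,2]>lo)&(h[...,1]<sat)).astype(np.uint8)
    cs=cv2.findContours(m,cv2.RETR_EXTERNAL,cv2.CHAIN_APPROX_NONE)[0]
    return [k for k in cs if cv2.contourArea(k)>12]
def down(yaw):  # tool z down, tool y (closing line) at yaw from world x
    y=np.array([np.cos(yaw),np.sin(yaw),0]); z=np.array([0,0,-1.]); return np.c_[np.cross(y,z),y,z]
def go(p,R,fr=None):  # shift/turn in tool axes to reach TCP p, rotation matrix R
    o=bot.get_obs(); R0=Ro.from_quat(o["tool_rot"]).as_matrix()
    d=R0.T@(np.array(p)-o["eef_pos"]); r=Ro.from_matrix(R0.T@R).as_rotvec()
    n=max(np.linalg.norm(d)/.0625,np.linalg.norm(r)/.188)
    print("rot",r.round(4),"d",d.round(4),"rows>=%.1f"%n)
def st():
    o=bot.get_obs(); print("t",round(o["clock"],2),"p",o["eef_pos"].round(4),"w",round(o["grip_width"],4),"F",o["ft_force"].round(1),"gf",round(o["grasp_force"],1),"q",o["joint_pos"].round(2))
E
python3 - <<'E'
from h import *
for n in ("scene","side"):
    c=bot.calibration(n); im=cv2.imread(f"pics/{n}0.png")
    for k in white(im):
        p=cv2.minAreaRect(k); X=cast(c,p[0],.0125)[0]
        if .2<X[0]<.85 and abs(X[1])<.6: print(n,np.round(p[0]),cv2.contourArea(k),X.round(3), cast(c,p[0],.114)[0].round(3))
for n,pts in (("scene",[(250,200),(235,137),(282,197)]),("side",[(247,205),(300,178)])):
    c=bot.calibration(n); print(n,cast(c,pts,.05).round(3))
im=cv2.imread("pics/scene0.png")[100:320,150:350]; im2=cv2.imread("pics/side0.png")[150:300,170:340]
cv2.imwrite("pics/a.png",np.hstack([cv2.resize(im,(400,440),interpolation=2),cv2.resize(im2,(400,440),interpolation=2)]))
E
```

```text
scene [362. 349.] 371.0 [0.558 0.595 0.012] [0.599 0.609 0.114]
scene [299. 283.] 99.0 [0.594 0.346 0.012] [0.633 0.383 0.114]
scene [287. 252.] 136.5 [0.567 0.237 0.012] [0.608 0.284 0.114]
scene [316. 236.] 129.5 [0.449 0.232 0.012] [0.501 0.281 0.114]
scene [195. 203.] 69.0 [ 0.742 -0.104  0.012] [ 0.766 -0.024  0.114]
scene [249. 194.] 111.0 [ 0.553 -0.041  0.012] [0.596 0.033 0.114]
scene [214. 171.] 114.5 [ 0.612 -0.213  0.012] [ 0.649 -0.122  0.114]
scene [204. 152.] 93.0 [ 0.601 -0.324  0.012] [ 0.639 -0.223  0.114]
scene [154. 136.] 18.0 [ 0.743 -0.516  0.012] [ 0.767 -0.396  0.114]
side [220. 277.] 109.5 [0.599 0.348 0.012] [0.558 0.449 0.114]
side [272. 262.] 137.0 [0.451 0.232 0.012] [0.426 0.346 0.114]
side [238. 257.] 134.0 [0.571 0.238 0.012] [0.533 0.351 0.114]
side [202. 228.] 16.0 [0.75  0.114 0.012] [0.693 0.239 0.114]
side [246. 199.] 72.0 [ 0.647 -0.119  0.012] [0.6   0.032 0.114]
side [219. 196.] 58.5 [ 0.761 -0.116  0.012] [0.703 0.035 0.114]
side [260. 189.] 76.5 [ 0.612 -0.207  0.012] [ 0.57  -0.047  0.114]
side [268. 176.] 58.5 [ 0.604 -0.324  0.012] [ 0.562 -0.152  0.114]
scene [[ 0.578  0.011  0.05 ]
 [ 0.466 -0.308  0.05 ]
 [ 0.472  0.055  0.05 ]]
side [[ 0.613 -0.022  0.05 ]
 [ 0.452 -0.278  0.05 ]]
```

View pics/a.png

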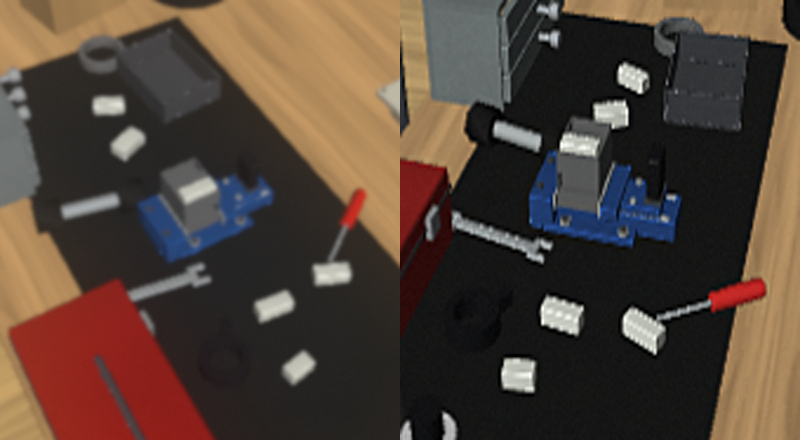

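The zoomed crops show one white bar in the block, on its +y (seat_a1) pocket; the a2 pocket is empty. There are three pads on the left, with the one at side (272,262) next to the driver tip, and two on the right near the bin.

```bash
python3 - <<'E'
from h import *
o=bot.get_obs(); R0=Ro.from_quat(o["tool_rot"]).as_matrix(); c=bot.calibration("wrist")
C=-c["R"].T@c["t"]; print("cam in tool",R0.T@(C-o["eef_pos"]),"axes\n",(c["R"]@R0).round(3)); print(R0.round(3))
g1=cast(bot.calibration("scene"),[(273.5,180)],.111); g2=cast(bot.calibration("side"),[(279,199.5)],.111); print(g1,g2)
go([.45,.15,.36],down(0)); go([.45,.15,.36],down(np.pi))
E
```

```text
cam in tool [ 0.07681182  0.00024581 -0.1424658 ] axes
 [[ 0.     1.    -0.   ]
 [-0.954  0.    -0.3  ]
 [-0.3    0.     0.954]]
[[-0.97   0.243 -0.   ]
 [ 0.243  0.97  -0.002]
 [-0.    -0.002 -1.   ]]
[[0.48710852 0.016572   0.111     ]] [[0.48264626 0.00132915 0.111     ]]
rot [-1.300e-03  1.000e-03  1.325e+00] d [-0.4    -0.2447 -0.129 ] rows>=7.8
rot [-1.1000e-03 -1.4000e-03 -1.8166e+00] d [-0.4    -0.2447 -0.129 ] rows>=9.7
```

```bash
python3 jog.py '[[0,0,0.18,-0.05,-0.03,-0.03,0.085],[0,0,0.36,-0.1,-0.06,-0.06,0.085],[0,0,0.54,-0.15,-0.09,-0.09,0.085],[0,0,0.72,-0.2,-0.12,-0.12,0.085],[0,0,0.9,-0.26,-0.16,-0.129,0.085],[0,0,1.08,-0.32,-0.2,-0.129,0.085],[0,0,1.25,-0.37,-0.23,-0.129,0.085],[0,0,1.325,-0.4,-0.245,-0.129,0.085],[0,0,1.325,-0.4,-0.245,-0.129,0.085]]'; python3 - <<'E'
from h import *
st(); c,im=snap("wrist","w1")
for k in white(im):
    for z in (.025,):
        r=cv2.minAreaRect(cast(c,k.reshape(-1,2),z)[:,:2].astype(np.float32)); print(np.round(cv2.minAreaRect(k)[0]),cv2.contourArea(k),np.round(r[0],3),np.round(r[1],4),round(r[2],1))
E
```

```text
clock: 1.27
eef_pos: [0.4521, 0.147, 0.3591]
tool_rot: [0.71, 0.705, -0.001, -0.0]
ft_force: [-0.7, 0.5, -0.8]
grip_width: 0.0852
grasp_force: 0.0
t 1.27 p [0.4521 0.147  0.3591] w 0.0852 F [-0.7  0.5 -0.8] gf 0.0 q [ 0.31  0.18  0.25  1.65 -0.    1.89]
[345. 327.] 622.0 [ 0.612 -0.201] [0.0598 0.0542] 24.1
[502. 322.] 162.5 [ 0.933 -0.187] [0.0246 0.0671] 43.4
[429. 280.] 538.5 [ 0.757 -0.095] [0.0255 0.1005] 78.7
[145. 271.] 565.0 [ 0.237 -0.075] [0.1298 0.0304] 60.7
[300. 244.] 18.5 [ 0.518 -0.019] [0.0078 0.009 ] 89.6
[269. 240.] 23.5 [ 0.463 -0.012] [0.0058 0.014 ] 89.6
[368. 263.] 1848.5 [ 0.646 -0.062] [0.1099 0.1562] 2.4
[301. 220.] 25.0 [0.518 0.027] [0.0092 0.0104] 89.6
[268. 215.] 32.5 [0.462 0.035] [0.0073 0.0152] 89.6
[355. 215.] 220.5 [0.609 0.034] [0.0146 0.0656] 89.6
[331. 231.] 103.5 [0.57  0.004] [0.0087 0.1115] 2.5
[377. 205.] 16.0 [0.645 0.051] [0.008 0.024] 21.3
[360. 198.] 69.5 [0.616 0.064] [0.0158 0.0156] 89.6
[305. 199.] 75.0 [0.523 0.063] [0.0166 0.0174] 44.6
[ 35. 228.] 4066.0 [0.049 0.008] [0.1869 0.1286] 89.5
[421. 170.] 1092.5 [0.713 0.111] [0.0353 0.1821] 81.2
[230. 123.] 132.0 [0.403 0.187] [0.0829 0.006 ] 34.6
[507. 117.] 116.5 [0.837 0.197] [0.0339 0.011 ] 87.9
[340.  88.] 640.0 [0.57  0.238] [0.025  0.0597] 83.9
[260.  92.] 645.5 [0.45  0.233] [0.025 0.06 ] 67.2
[364.   9.] 470.5 [0.598 0.346] [0.0439 0.0232] 3.8
```

View pics/w1.png

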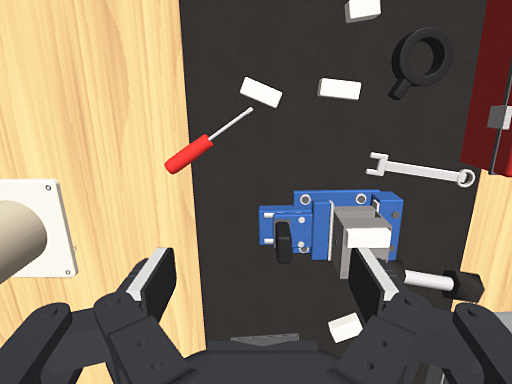

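The wrist view shows two 60x25 pads at (340,88) and (260,92), a short one (44 mm) cut off at (364,9), the vise at about (330,230) with its axis along world x, and a white pad on the block at (368,238). The fingers hide the right-hand pads, so I'll look from further right.

```bash
python3 jog.py '[[0,0,0,-0.06,0.01,0,0.085],[0,0,0,-0.12,0.02,0,0.085],[0,0,0,-0.18,0.04,0,0.085],[0,0,0,-0.23,0.06,0,0.085],[0,0,0,-0.25,0.07,0,0.085],[0,0,0,-0.25,0.07,0,0.085]]'; python3 - <<'E'
from h import *
st(); c,im=snap("wrist","w2")
for k in white(im):
    if cv2.contourArea(k)<150: continue
    for z in (.025,.124):
        r=cv2.minAreaRect(cast(c,k.reshape(-1,2),z)[:,:2].astype(np.float32)); print(np.round(cv2.minAreaRect(k)[0]),cv2.contourArea(k),np.round(r[0],3),np.round(r[1],4),round(r[2],1))
E
```

```text
clock: 2.08
eef_pos: [0.52, -0.0997, 0.3597]
tool_rot: [0.707, 0.707, -0.0, -0.001]
ft_force: [-1.2, -0.2, -0.1]
grip_width: 0.0854
grasp_force: 0.0
t 2.08 p [ 0.52   -0.0997  0.3597] w 0.0854 F [-1.2 -0.2 -0.1] gf 0.0 q [-0.19  0.29  0.4   1.68  0.    1.38]
[287. 325.] 213.0 [ 0.57  -0.441] [0.0339 0.0778] 52.6
[287. 325.] 213.0 [ 0.56  -0.354] [0.0269 0.0616] 52.6
[307. 270.] 536.5 [ 0.601 -0.318] [0.0352 0.0663] 66.0
[307. 270.] 536.5 [ 0.584 -0.257] [0.0279 0.0525] 66.0
[379. 271.] 577.0 [ 0.734 -0.322] [0.0311 0.1314] 28.9
[379. 271.] 577.0 [ 0.689 -0.26 ] [0.0247 0.1041] 28.9
[145. 271.] 571.5 [ 0.306 -0.322] [0.1315 0.0304] 61.1
[145. 271.] 571.5 [ 0.351 -0.26 ] [0.1042 0.0241] 61.1
[460. 255.] 804.0 [ 0.875 -0.288] [0.1107 0.2196] 11.3
[460. 255.] 804.0 [ 0.801 -0.233] [0.0877 0.1741] 11.3
[471. 266.] 3454.0 [ 0.95  -0.298] [0.116  0.3532] 33.2
[471. 266.] 3454.0 [ 0.86  -0.241] [0.092  0.2799] 33.2
[317. 212.] 761.0 [ 0.613 -0.206] [0.0603 0.042 ] 23.8
[317. 212.] 761.0 [ 0.594 -0.168] [0.0478 0.0333] 23.8
[410. 145.] 674.5 [ 0.756 -0.092] [0.0196 0.0988] 78.6
[410. 145.] 674.5 [ 0.707 -0.078] [0.0155 0.0783] 78.6
[  6. 120.] 287.5 [ 0.114 -0.053] [0.0843 0.0181] 75.9
[  6. 120.] 287.5 [ 0.199 -0.047] [0.0668 0.0144] 75.9
[329.  71.] 4056.0 [0.618 0.016] [0.0835 0.1086] 0.4
[329.  71.] 4056.0 [0.598 0.008] [0.0661 0.0861] 0.4
[292.  70.] 176.0 [0.565 0.017] [0.0045 0.1055] 1.5
[292.  70.] 176.0 [0.556 0.009] [0.0036 0.0836] 1.5
[398.  13.] 1375.0 [0.714 0.096] [0.029 0.182] 85.1
[398.  13.] 1375.0 [0.674 0.071] [0.023  0.1442] 85.1
```

View pics/w2.png

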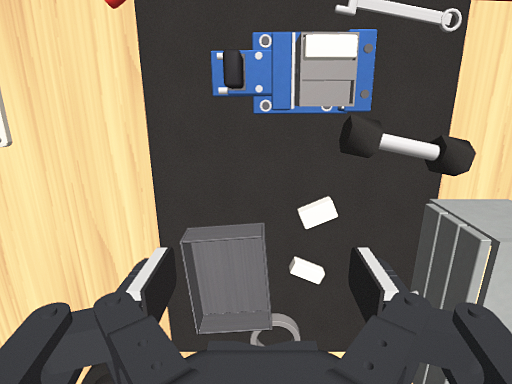

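This view shows the worn pad in the +y pocket (330,46), the bin at about (228,280), and the right-hand pads. The one at (317,212) is the wide pad; the one at (307,270) is right-size, with its side face visible. Next I go over the block with yaw π/2 for a precise measurement.

```bash
python3 - <<'E'
from h import *
go([.585,.03,.26],down(np.pi/2))
c=bot.calibration("wrist"); print("bin",cast(c,[(180,240),(264,224),(272,320),(197,333)],.055).round(3))
E
```

```text
rot [-2.0000e-04 -1.6000e-03 -1.5697e+00] d [0.1287 0.0655 0.1   ] rows>=8.3
bin [[ 0.386 -0.242  0.055]
 [ 0.523 -0.214  0.055]
 [ 0.538 -0.401  0.055]
 [ 0.401 -0.431  0.055]]
```

```bash
python3 jog.py '[[0,0,-0.18,0.02,0.01,0.01,0.06],[0,0,-0.36,0.04,0.02,0.02,0.05],[0,0,-0.54,0.06,0.03,0.04,0.04],[0,0,-0.72,0.08,0.04,0.06,0.04],[0,0,-0.9,0.1,0.05,0.08,0.04],[0,0,-1.08,0.115,0.06,0.1,0.04],[0,0,-1.26,0.1287,0.0655,0.1,0.04],[0,0,-1.44,0.1287,0.0655,0.1,0.04],[0,0,-1.57,0.1287,0.0655,0.1,0.04],[0,0,-1.57,0.1287,0.0655,0.1,0.04]]'; python3 - <<'E'
from h import *
st(); c,im=snap("wrist","w3")
for lo in (150,200,225):
  for k in white(im,lo):
    if cv2.contourArea(k)<400: continue
    for z in (.114,.124,):
        r=cv2.minAreaRect(cast(c,k.reshape(-1,2),z)[:,:2].astype(np.float32)); print(lo,np.round(cv2.minAreaRect(k)[0]),cv2.contourArea(k),np.round(r[0],4),np.round(r[1],4),round(r[2],1))
E
```

```text
clock: 3.38
eef_pos: [0.5846, 0.031, 0.2608]
tool_rot: [-0.001, 1.0, 0.0, 0.0]
ft_force: [-0.2, 0.6, 0.6]
grip_width: 0.0405
grasp_force: 0.0
t 3.38 p [0.5846 0.031  0.2608] w 0.0405 F [-0.2  0.6  0.6] gf 0.0 q [0.05 0.41 0.31 1.48 0.   0.05]
150 [320. 217.] 619.0 [0.626  0.0917] [0.0263 0.0605] 80.9
150 [320. 217.] 619.0 [0.6219 0.0896] [0.0254 0.0584] 80.9
150 [244. 193.] 5254.0 [0.5998 0.0144] [0.0675 0.0899] 0.0
150 [244. 193.] 5254.0 [0.5966 0.015 ] [0.0652 0.0868] 0.0
150 [ 83. 182.] 1454.5 [ 0.5875 -0.1483] [0.0456 0.0363] 23.8
150 [ 83. 182.] 1454.5 [ 0.5847 -0.1421] [0.044 0.035] 23.8
150 [502. 172.] 527.5 [0.5755 0.2727] [0.0338 0.019 ] 8.4
150 [502. 172.] 527.5 [0.5732 0.2643] [0.0327 0.0183] 8.4
150 [  9. 172.] 648.5 [ 0.5798 -0.2241] [0.0182 0.0511] 75.3
150 [  9. 172.] 648.5 [ 0.5773 -0.2153] [0.0176 0.0493] 75.3
150 [425. 150.] 825.0 [0.5549 0.1888] [0.0192 0.0456] 84.0
150 [425. 150.] 825.0 [0.5532 0.1833] [0.0185 0.0441] 84.0
150 [435.  49.] 1073.5 [0.465  0.1845] [0.0188 0.0475] 67.3
150 [435.  49.] 1073.5 [0.4665 0.1792] [0.0182 0.0458] 67.3
200 [321. 217.] 541.0 [
[... 946 characters left out ...]
 1328.5 [0.6018 0.0371] [0.0614 0.0246] 0.7
225 [268. 195.] 1328.5 [0.5985 0.0369] [0.0592 0.0238] 0.7
225 [ 83. 182.] 1409.5 [ 0.5877 -0.1482] [0.0452 0.0359] 23.6
225 [ 83. 182.] 1409.5 [ 0.585 -0.142] [0.0436 0.0346] 23.6
225 [503. 172.] 477.0 [0.5758 0.2731] [0.0325 0.0177] 8.7
225 [503. 172.] 477.0 [0.5734 0.2647] [0.0314 0.0171] 8.7
225 [  9. 176.] 545.5 [ 0.581  -0.2245] [0.0182 0.0485] 75.3
225 [  9. 176.] 545.5 [ 0.5785 -0.2156] [0.0176 0.0469] 75.3
225 [424. 150.] 768.0 [0.5551 0.189 ] [0.0178 0.0449] 83.7
225 [424. 150.] 768.0 [0.5535 0.1835] [0.0172 0.0434] 83.7
225 [436.  48.] 1004.5 [0.4642 0.1852] [0.0178 0.045 ] 67.2
225 [436.  48.] 1004.5 [0.4657 0.1799] [0.0172 0.0435] 67.2
```

View pics/w3.png

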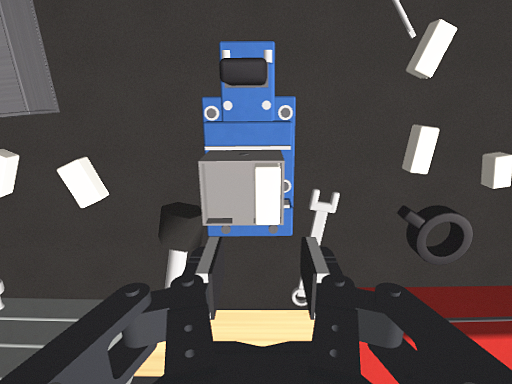

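The close view (image up = toward robot, right = +y) shows the worn pad at (268,190) in the +y pocket and the block top spanning columns 203-284. The block centre is about (0.600, 0.012) with yaw about 0. Gripping the worn pad now.

```bash
python3 jog.py '[[0,0,0,-0.0144,0.006,0.05,0.036],[0,0,0,-0.0144,0.006,0.1,0.036],[0,0,0,-0.0144,0.006,0.13,0.036],[0,0,0,-0.0144,0.006,0.145,0.036],[0,0,0,-0.0144,0.006,0.1465,0.036],[0,0,0,-0.0144,0.006,0.1465,0.02],[0,0,0,-0.0144,0.006,0.1465,0.01],[0,0,0,-0.0144,0.006,0.1465,0.01]]'; python3 jog.py '[[0,0,0,0,0,0,0.01],[0,0,0,0,0,-0.01,0.01],[0,0,0,0,0,-0.03,0.01],[0,0,0,0,0,-0.06,0.01]]'; python3 -c "
from h import *
st(); go([.462,-.322,.13],down(np.pi/2))"
```

```text
clock: 4.42
eef_pos: [0.6007, 0.0349, 0.115]
tool_rot: [0.0, 1.0, 0.0, 0.001]
ft_force: [-0.2, 0.1, 4.8]
grip_width: 0.0231
grasp_force: 59.7
clock: 4.92
eef_pos: [0.5988, 0.0345, 0.1733]
tool_rot: [0.0, 1.0, -0.0, -0.002]
ft_force: [-0.4, 0.0, -0.0]
grip_width: 0.0231
grasp_force: 59.2
t 4.92 p [0.5988 0.0345 0.1733] w 0.0231 F [-0.4  0.  -0. ] gf 59.2 q [ 0.06  0.47  0.18  1.29 -0.    0.06]
rot [-0.0004 -0.0035 -0.001 ] d [ 0.1363 -0.3566  0.0439] rows>=6.1
```

```bash
python3 jog.py '[[0,0,0,0.02,-0.055,0,0.01],[0,0,0,0.045,-0.11,0,0.01],[0,0,0,0.07,-0.165,0,0.01],[0,0,0,0.09,-0.22,0,0.01],[0,0,0,0.11,-0.275,0.02,0.01],[0,0,0,0.13,-0.33,0.06,0.01],[0,0,0,0.136,-0.355,0.1,0.01],[0,0,0,0.136,-0.355,0.12,0.01],[0,0,0,0.136,-0.355,0.12,0.04],[0,0,0,0.136,-0.355,0.12,0.05]]'; python3 -c "
from h import *
st(); st()
c=bot.calibration('scene');print(proj(c,[[.462,-.322,.05],[.462,-.322,.01]]))
go([.52,-.26,.25],down(np.pi/2))"
```

```text
clock: 6.18
eef_pos: [0.4644, -0.3204, 0.0549]
tool_rot: [0.0, 1.0, -0.0, 0.001]
ft_force: [-0.4, -0.1, 0.8]
grip_width: 0.05
grasp_force: 0.0
t 6.17 p [ 0.4644 -0.3204  0.0549] w 0.05 F [-0.4 -0.1  0.8] gf 0.0 q [-0.6   0.5  -0.1   0.97 -0.   -0.6 ]
t 6.17 p [ 0.4644 -0.3204  0.0549] w 0.05 F [-0.4 -0.1  0.8] gf 0.0 q [-0.6   0.5  -0.1   0.97 -0.   -0.6 ]
[[234.27213473 134.69254741]
 [234.55049919 141.98006255]]
rot [-0.0009  0.0012 -0.0002] d [-0.0558  0.0602 -0.1951] rows>=3.4
```

```bash
python3 jog.py '[[0,0,0,0,0,-0.06,0.05],[0,0,0,-0.02,0.02,-0.12,0.04],[0,0,0,-0.04,0.04,-0.17,0.04],[0,0,0,-0.056,0.06,-0.195,0.04],[0,0,0,-0.056,0.06,-0.195,0.04],[0,0,0,-0.056,0.06,-0.195,0.04]]'; python3 - <<'E'
from h import *
st(); c,im=snap("wrist","w4")
for k in white(im,200):
    if cv2.contourArea(k)<300: continue
    for z in (.025,):
        r=cv2.minAreaRect(cast(c,k.reshape(-1,2),z)[:,:2].astype(np.float32)); print(np.round(cv2.minAreaRect(k)[0]),cv2.contourArea(k),np.round(r[0],4),np.round(r[1],4),round(r[2],1))
E
```

```text
clock: 6.92
eef_pos: [0.5194, -0.2599, 0.2489]
tool_rot: [-0.0, 1.0, -0.0, -0.0]
ft_force: [-0.6, 0.7, -0.4]
grip_width: 0.0399
grasp_force: 0.0
t 6.92 p [ 0.5194 -0.2599  0.2489] w 0.0399 F [-0.6  0.7 -0.4] gf 0.0 q [-0.46  0.4   0.27  1.44 -0.   -0.46]
[493. 313.] 521.5 [0.7452 0.0802] [0.0273 0.1055] 86.3
[299. 233.] 726.5 [ 0.6143 -0.2101] [0.0586 0.0336] 23.9
[215. 222.] 647.5 [ 0.5982 -0.3224] [0.0245 0.0657] 66.1
[213. 111.] 1121.5 [ 0.4577 -0.3173] [0.0583 0.0272] 0.1
```

View pics/w4.png

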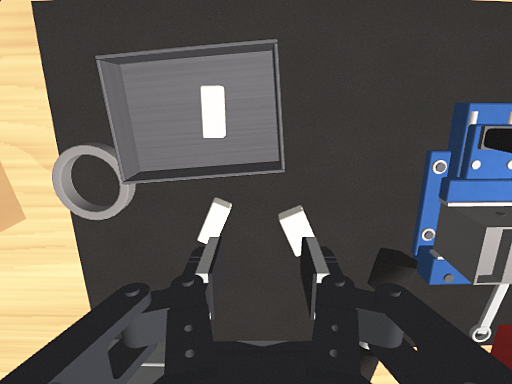

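The worn pad lies in the bin at (213,111). Pad C at (215,222) is partly behind a finger, so I align with it and measure again.

```bash
python3 -c "
from h import *
go([.62,-.33,.2],down(np.radians(66)))"
```

```text
rot [ 0.     -0.0017  0.4181] d [-0.1013 -0.0698  0.0479] rows>=2.2
```

```bash
python3 jog.py '[[0,0,0.15,-0.04,-0.03,0.01,0.04],[0,0,0.3,-0.08,-0.05,0.03,0.04],[0,0,0.418,-0.1013,-0.0698,0.048,0.04],[0,0,0.418,-0.1013,-0.0698,0.048,0.04],[0,0,0.418,-0.1013,-0.0698,0.048,0.04]]'; python3 - <<'E'
from h import *
st(); c,im=snap("wrist","w5")
for k in white(im,200):
    if cv2.contourArea(k)<300: continue
    q=cast(c,k.reshape(-1,2),.025)[:,:2].astype(np.float32)
    r=cv2.minAreaRect(q); print(np.round(cv2.minAreaRect(k)[0]),cv2.contourArea(k),np.round(r[0],4),np.round(r[1],4),round(r[2],1), cv2.boxPoints(r).round(4).tolist())
print(-c["R"].T@c["t"])
E
```

```text
clock: 7.6
eef_pos: [0.6197, -0.3303, 0.1998]
tool_rot: [0.208, 0.978, 0.0, -0.001]
ft_force: [-0.1, 0.3, 0.0]
grip_width: 0.0403
grasp_force: 0.0
t 7.6 p [ 0.6197 -0.3303  0.1998] w 0.0403 F [-0.1  0.3  0. ] gf 0.0 q [-0.49  0.69  0.62  1.51  0.   -0.07]
[297. 315.] 389.5 [ 0.8077 -0.3642] [0.0213 0.0796] 73.9 [[0.7664999961853027, -0.36340001225471497], [0.8429999947547913, -0.3855000138282776], [0.8489000201225281, -0.3650999963283539], [0.7724000215530396, -0.34299999475479126]]
[260. 155.] 1178.0 [ 0.6013 -0.3242] [0.0237 0.058 ] 66.5 [[0.5699999928474426, -0.32350000739097595], [0.623199999332428, -0.3465999960899353], [0.6326000094413757, -0.3249000012874603], [0.5794000029563904, -0.301800012588501]]
[365. 122.] 1765.5 [ 0.6145 -0.2106] [0.0582 0.0327] 24.0 [[0.5812000036239624, -0.20759999752044678], [0.5945000052452087, -0.23739999532699585], [0.6477000117301941, -0.21369999647140503], [0.6344000101089478, -0.18389999866485596]]
[206.  22.] 1267.5 [ 0.4641 -0.3181] [0.0522 0.0247] 0.2 [[0.43799999356269836, -0.3057999908924103], [0.43799999356269836, -0.3305000066757202], [0.490200012922287, -0.3303999900817871], [0.490200012922287, -0.30570000410079956]]
[ 0.54992516 -0.29903421  0.34248535]
```

```bash
python3 -c "
from h import *
go([.6013,-.3242,.0155],down(np.radians(66.5)))"
```

```text
rot [ 0.0001 -0.0006 -0.0085] d [ 0.0194 -0.0022  0.1856] rows>=3.0
```

```bash
python3 jog.py '[[0,0,-0.0085,0.0194,-0.0022,0.06,0.04],[0,0,-0.0085,0.0194,-0.0022,0.12,0.04],[0,0,-0.0085,0.0194,-0.0022,0.16,0.04],[0,0,-0.0085,0.0194,-0.0022,0.185,0.04],[0,0,-0.0085,0.0194,-0.0022,0.185,0.04],[0,0,-0.0085,0.0194,-0.0022,0.185,0.01],[0,0,-0.0085,0.0194,-0.0022,0.185,0.01],[0,0,-0.0085,0.0194,-0.0022,0.185,0.01]]'; python3 -c "
from h import *
st()"; python3 jog.py '[[0,0,0,0,0,-0.03,0.01],[0,0,0,0,0,-0.09,0.01],[0,0,0,0,0,-0.15,0.01],[0,0,0,0,0,-0.15,0.01]]'; python3 -c "
from h import *
st();go([.585,-.013,.18],down(np.pi/2))"
```

```text
clock: 8.65
eef_pos: [0.6038, -0.325, 0.0185]
tool_rot: [0.204, 0.979, -0.001, 0.002]
ft_force: [-1.2, -0.0, 7.4]
grip_width: 0.0232
grasp_force: 60.4
t 8.65 p [ 0.6038 -0.325   0.0185] w 0.0232 F [-1.2 -0.   7.4] gf 60.4 q [-0.49  0.75  0.25  1.07  0.   -0.08]
clock: 9.15
eef_pos: [0.606, -0.3262, 0.1742]
tool_rot: [0.204, 0.979, -0.002, 0.007]
ft_force: [1.3, 0.3, -0.4]
grip_width: 0.0231
grasp_force: 59.7
t 9.15 p [ 0.606  -0.3262  0.1742] w 0.0231 F [ 1.3  0.3 -0.4] gf 59.7 q [-0.49  0.64  0.47  1.39  0.   -0.08]
rot [-0.0042  0.0143 -0.4103] d [ 0.1441  0.2788 -0.0083] rows>=5.0
```

```bash
python3 jog.py '[[0,0,-0.1,0.03,0.05,-0.01,0.01],[0,0,-0.2,0.06,0.1,-0.02,0.01],[0,0,-0.3,0.09,0.15,-0.02,0.01],[0,0,-0.4,0.11,0.2,-0.02,0.01],[-0.002,0.007,-0.41,0.13,0.25,-0.02,0.01],[-0.004,0.0143,-0.41,0.144,0.279,-0.01,0.01],[-0.004,0.0143,-0.41,0.144,0.279,-0.01,0.01],[-0.004,0.0143,-0.41,0.144,0.279,-0.01,0.01]]'; python3 - <<'E'
from h import *
st(); c,im=snap("wrist","w6"); go([.5985,-.013,.18],down(np.pi/2))
for k in white(im,200):
    a=cv2.contourArea(k)
    if a<300: continue
    r=cv2.minAreaRect(k); print(np.round(r[0]),np.round(r[1]),a)
cv2.imwrite("pics/w6b.png",cv2.resize(im[60:320,130:390],(780,600)) if 0 else cv2.resize(im[60:320,130:390],(600,600)))
E
```

```text
clock: 10.15
eef_pos: [0.5813, -0.0113, 0.1754]
tool_rot: [0.0, 1.0, 0.003, -0.007]
ft_force: [0.6, -0.4, -0.0]
grip_width: 0.0227
grasp_force: 59.7
t 10.15 p [ 0.5813 -0.0113  0.1754] w 0.0227 F [ 0.6 -0.4 -0. ] gf 59.7 q [-0.02  0.44  0.14  1.29  0.01 -0.02]
rot [ 0.0064 -0.0133 -0.0012] d [-0.0169 -0.0012 -0.0046] rows>=0.3
[371. 250.] [29. 67.] 806.0
[264. 244.] [ 49. 115.] 4666.5
[ 76. 208.] [61. 42.] 2269.5
[289. 168.] [  4. 110.] 315.5
[504. 169.] [21. 60.] 898.5
```

View pics/w6b.png

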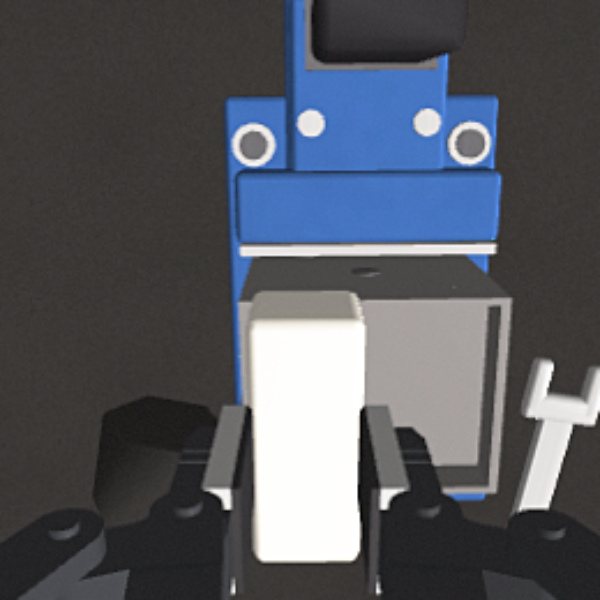

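The close view shows the pad held between the fingers (crop rows 318-560, columns 250-362), pointing along x. The empty +y pocket is now visible on the right. I'll compute the pad's offset in the hand and the block rim position.

```bash
python3 - <<'E'
from h import *
o=bot.get_obs(); c=bot.calibration("wrist"); im=cv2.imread("pics/w6.png"); s=2.308
P=[(250/s+130,318/s+60),(362/s+130,318/s+60),(356/s+130,562/s+60),(256/s+130,562/s+60)]
for z in (.178,.182,.186): 
  X=cast(c,P,z); print(X.round(4).tolist(),X.mean(0).round(4), "len",X[2]-X[1],"tcp",o["eef_pos"].round(4))
# block rim corners at z=.114
Q=[(512/s+130,297/s+60),(497/s+130,493/s+60),(237/s+130,300/s+60)]
print(cast(c,Q,.114).round(4).tolist())
E
```

```text
[[0.5513, -0.0231, 0.178], [0.5514, 0.0007, 0.178], [0.6125, 0.0008, 0.178], [0.6124, -0.0231, 0.178]] [ 0.5819 -0.0112  0.178 ] len [6.11283872e-02 2.24646662e-05 0.00000000e+00] tcp [ 0.5815 -0.0118  0.1756]
[[0.55, -0.0228, 0.182], [0.5501, 0.0004, 0.182], [0.6095, 0.0004, 0.182], [0.6094, -0.0228, 0.182]] [ 0.5798 -0.0112  0.182 ] len [5.93958038e-02 2.18279422e-05 0.00000000e+00] tcp [ 0.5815 -0.0118  0.1756]
[[0.5488, -0.0224, 0.186], [0.5488, -0.0, 0.186], [0.6065, 0.0, 0.186], [0.6064, -0.0225, 0.186]] [ 0.5776 -0.0112  0.186 ] len [5.76632204e-02 2.11912183e-05 0.00000000e+00] tcp [ 0.5815 -0.0118  0.1756]
[[0.565, 0.0527, 0.114], [0.6335, 0.0536, 0.114], [0.5657, -0.0318, 0.114]]
```

```bash
python3 jog.py '[[0.006,-0.013,0,-0.0186,-0.0031,0,0.01],[0.006,-0.013,0,-0.0186,-0.0031,0.02,0.01],[0.006,-0.013,0,-0.0186,-0.0031,0.035,0.01],[0.006,-0.013,0,-0.0186,-0.0031,0.035,0.01]]'; python3 -c "
from h import *
st();go([.6001,-.0149,.12],down(np.pi/2))"
```

```text
clock: 10.7
eef_pos: [0.5983, -0.0147, 0.1389]
tool_rot: [0.001, 1.0, 0.0, -0.002]
ft_force: [1.0, 0.1, -0.3]
grip_width: 0.0227
grasp_force: 59.7
t 10.7 p [ 0.5983 -0.0147  0.1389] w 0.0227 F [ 1.   0.1 -0.3] gf 59.7 q [-0.02  0.49  0.12  1.21  0.   -0.02]
rot [ 0.0008 -0.0037 -0.0017] d [-0.0018 -0.0002  0.0189] rows>=0.3
```

```bash
python3 jog.py '[[0,0,0,-0.0018,-0.0002,0.004,0.01],[0,0,0,-0.0018,-0.0002,0.009,0.01],[0,0,0,-0.0018,-0.0002,0.014,0.01],[0,0,0,-0.0018,-0.0002,0.0185,0.01],[0,0,0,-0.0018,-0.0002,0.0185,0.01]]'
```

```text
clock: 11.32
eef_pos: [0.6011, -0.0139, 0.1215]
tool_rot: [0.0, 1.0, 0.0, -0.001]
ft_force: [-0.3, 0.7, -0.2]
grip_width: 0.0227
grasp_force: 59.7
```

```bash
python3 jog.py '[[0,0,0,0,0,0.004,0.01],[0,0,0,0,0,0.004,0.01],[0,0,0,0,0,0.004,0.036],[0,0,0,0,0,0.004,0.036],[0,0,0,0,0,0.004,0.036],[0,0,0,0,0,-0.03,0.036],[0,0,0,0.02,0,-0.08,0.04],[0,0,0,0.04,0,-0.13,0.04],[0,0,0,0.04,0,-0.13,0.04]]'; python3 - <<'E'
from h import *
st(); c,im=snap("wrist","w7")
for k in white(im,200):
    if cv2.contourArea(k)<300: continue
    q=cast(c,k.reshape(-1,2),.124)[:,:2].astype(np.float32)
    r=cv2.minAreaRect(q)
    if abs(r[0][1])<.06: print(np.round(r[0],4),np.round(r[1],4),round(r[2],1))
c,im=snap("scene","s2"); print([np.round(cv2.minAreaRect(k)[0]).tolist() for k in white(im) if cv2.contourArea(k)<160])
go([.59,.2,.2],down(np.radians(84)))
E
```

```text
clock: 12.45
eef_pos: [0.5632, -0.0142, 0.2578]
tool_rot: [0.0, 1.0, 0.0, 0.005]
ft_force: [0.8, -0.2, 0.2]
grip_width: 0.04
grasp_force: 0.0
t 12.45 p [ 0.5632 -0.0142  0.2578] w 0.04 F [ 0.8 -0.2  0.2] gf 0.0 q [-0.03  0.35  0.23  1.43  0.   -0.03]
[ 0.5973 -0.013 ] [0.0635 0.0243] 0.4
[[292.0, 297.0], [287.0, 253.0], [316.0, 236.0], [195.0, 203.0], [241.0, 185.0], [214.0, 171.0], [236.0, 140.0], [379.0, 125.0], [382.0, 101.0], [370.0, 88.0], [369.0, 4.0], [337.0, 5.0]]
rot [0.0008 0.0019 0.1044] d [-0.028   0.2141  0.053 ] rows>=3.6
```

View pics/w7.png

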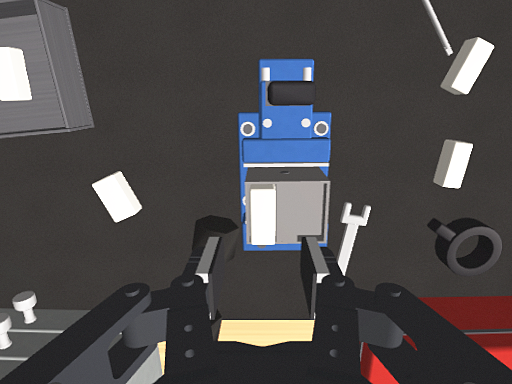

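The pad sits in the a2 pocket (262,215). The short pad at left got knocked (scene 299,283 → 292,297), which doesn't matter. On to pad A at (454,163).

```bash
python3 jog.py '[[0,0,0.03,-0.01,0.06,0,0.04],[0,0,0.06,-0.02,0.12,0.01,0.04],[0,0,0.09,-0.025,0.18,0.02,0.04],[0,0,0.104,-0.028,0.22,0.04,0.04],[0,0,0.104,-0.028,0.245,0.055,0.04],[0,0,0.104,-0.028,0.245,0.055,0.04],[0,0,0.104,-0.028,0.245,0.055,0.04]]'; python3 - <<'E'
from h import *
st(); c,im=snap("wrist","w8")
for k in white(im,200):
    if cv2.contourArea(k)<300: continue
    q=cast(c,k.reshape(-1,2),.025)[:,:2].astype(np.float32)
    r=cv2.minAreaRect(q); print(np.round(r[0],4),np.round(r[1],4),round(r[2],1))
    x,y=r[0]
    if abs(x-.57)<.03 and abs(y-.238)<.03: go([x,y,.0165],down(np.radians(r[2] if r[1][0]<r[1][1] else r[2]+90)))
print(-c["R"].T@c["t"])
E
```

```text
clock: 13.42
eef_pos: [0.5896, 0.2298, 0.1969]
tool_rot: [0.053, 0.999, -0.0, -0.0]
ft_force: [1.4, 0.2, 0.6]
grip_width: 0.0401
grasp_force: 0.0
t 13.43 p [0.5896 0.2298 0.1969] w 0.0401 F [1.4 0.2 0.6] gf 0.0 q [0.37 0.52 0.34 1.38 0.   0.48]
[ 0.7578 -0.0969] [0.0321 0.1064] 78.8
[0.6669 0.1207] [0.0355 0.0905] 81.4
[0.6409 0.3744] [0.0439 0.0242] 10.1
[0.5674 0.    ] [0.007  0.1197] 1.9
[0.5689 0.2382] [0.0243 0.0593] 83.7
rot [0.0004 0.0003 0.0047] d [0.0219 0.0062 0.1811] rows>=2.9
[0.4513 0.2336] [0.0258 0.0598] 67.2
[0.51341308 0.23817302 0.33944604]
```

```bash
python3 jog.py '[[0,0,0.005,0.0215,0.0062,0.06,0.04],[0,0,0.005,0.0215,0.0062,0.12,0.04],[0,0,0.005,0.0215,0.0062,0.16,0.04],[0,0,0.005,0.0215,0.0062,0.181,0.04],[0,0,0.005,0.0215,0.0062,0.181,0.04],[0,0,0.005,0.0215,0.0062,0.181,0.01],[0,0,0.005,0.0215,0.0062,0.181,0.01],[0,0,0.005,0.0215,0.0062,0.181,0.01]]'; python3 -c "
from h import *
st()"; python3 jog.py '[[0,0,0,0,0,-0.03,0.01],[0,0,0,0,0,-0.09,0.01],[0,0,0,0,0,-0.155,0.01],[0,0,0,0,0,-0.155,0.01]]'; python3 -c "
from h import *
st();go([.585,.036,.175],down(np.pi/2))"
```

```text
clock: 14.48
eef_pos: [0.5704, 0.2397, 0.0183]
tool_rot: [0.055, 0.998, 0.001, 0.002]
ft_force: [-0.6, -0.8, 4.8]
grip_width: 0.0229
grasp_force: 60.4
t 14.47 p [0.5704 0.2397 0.0183] w 0.0229 F [-0.6 -0.8  4.8] gf 60.4 q [0.4  0.63 0.02 0.96 0.   0.51]
clock: 14.98
eef_pos: [0.5725, 0.2411, 0.1786]
tool_rot: [0.054, 0.998, 0.003, 0.006]
ft_force: [0.7, 0.5, -1.1]
grip_width: 0.0229
grasp_force: 59.7
t 14.97 p [0.5725 0.2411 0.1786] w 0.0229 F [ 0.7  0.5 -1.1] gf 59.7 q [0.4  0.5  0.24 1.3  0.   0.51]
rot [ 0.0069  0.012  -0.109 ] d [-0.0347 -0.2025  0.0025] rows>=3.3
```

```bash
python3 jog.py '[[0,0,-0.04,-0.01,-0.06,0,0.01],[0,0,-0.08,-0.02,-0.12,0,0.01],[0.007,0.012,-0.109,-0.03,-0.17,0.0025,0.01],[0.007,0.012,-0.109,-0.0347,-0.2025,0.0025,0.01],[0.007,0.012,-0.109,-0.0347,-0.2025,0.0025,0.01],[0.007,0.012,-0.109,-0.0347,-0.2025,0.0025,0.01]]'; python3 - <<'E'
from h import *
o=bot.get_obs(); c,im=snap("wrist","w9"); st()
for k in white(im,235):
    a=cv2.contourArea(k)
    if a<1500: continue
    X=cast(c,k.reshape(-1,2),o["eef_pos"][2]+.0065)[:,:2]; r=cv2.minAreaRect(X.astype(np.float32)); print(a,np.round(r[0],4),np.round(r[1],4),r[2],"min/max",X.min(0).round(4),X.max(0).round(4))
go(np.r_[.5994,.0357,.13],down(np.pi/2))
cv2.imwrite("pics/w9b.png",cv2.resize(im[60:320,130:390],(600,600)))
E
```

```text
clock: 15.72
eef_pos: [0.5809, 0.0347, 0.168]
tool_rot: [0.0, 1.0, -0.003, -0.007]
ft_force: [0.0, -0.1, 0.2]
grip_width: 0.0229
grasp_force: 59.7
t 15.78 p [0.581  0.0352 0.1681] w 0.023 F [-1.1  0.2 -1.2] gf 59.7 q [ 0.06  0.45  0.13  1.27 -0.    0.06]
2157.5 [0.5743 0.0014] [0.0415 0.0185] 0.20728595554828644 min/max [ 0.5536 -0.0079] [0.5951 0.0106]
4207.5 [0.5803 0.036 ] [0.0226 0.0576] 89.98802185058594 min/max [0.5515 0.0247] [0.609  0.0473]
1514.0 [ 0.5571 -0.0792] [0.0274 0.0209] 24.772075653076172 min/max [ 0.5427 -0.0935] [ 0.5733 -0.0643]
1557.0 [0.4794 0.1301] [0.0104 0.0273] 67.04673767089844 min/max [0.465  0.1203] [0.4937 0.1384]
rot [-0.0052 -0.0132  0.0008] d [-0.0189  0.0007  0.0379] rows>=0.7
```

View pics/w9b.png

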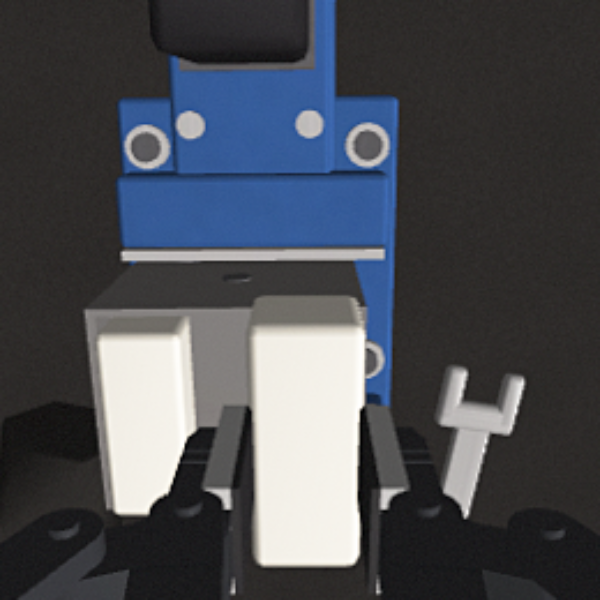

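The crop shows pad 2 held straight above the +y pocket, with the first pad seated at left (145,415). Same in-hand offset as before.

```bash
python3 jog.py '[[-0.005,-0.013,0,-0.0195,0.0007,0,0.01],[-0.005,-0.013,0,-0.0195,0.0007,0.015,0.01],[-0.005,-0.013,0,-0.0195,0.0007,0.028,0.01],[-0.005,-0.013,0,-0.0195,0.0007,0.028,0.01]]'; python3 -c "
from h import *
st();go([.6008,.036,.1175],down(np.pi/2))"
```

```text
clock: 16.27
eef_pos: [0.5982, 0.0352, 0.1379]
tool_rot: [-0.0, 1.0, -0.0, -0.002]
ft_force: [-0.3, -0.2, -1.8]
grip_width: 0.0231
grasp_force: 59.7
t 16.27 p [0.5982 0.0352 0.1379] w 0.0231 F [-0.3 -0.2 -1.8] gf 59.7 q [ 0.06  0.49  0.13  1.21 -0.    0.06]
rot [-0.0009 -0.0047  0.0004] d [-0.0027  0.0008  0.0204] rows>=0.3
```

```bash
python3 jog.py '[[0,-0.004,0,-0.0025,0.0008,0.004,0.01],[0,-0.004,0,-0.0025,0.0008,0.009,0.01],[0,-0.004,0,-0.0025,0.0008,0.014,0.01],[0,-0.004,0,-0.0025,0.0008,0.0185,0.01],[0,-0.004,0,-0.0025,0.0008,0.0185,0.01]]'
```

```text
clock: 16.9
eef_pos: [0.6039, 0.0359, 0.1267]
tool_rot: [0.0, 1.0, 0.0, 0.005]
ft_force: [-8.8, -0.1, 17.6]
grip_width: 0.0227
grasp_force: 65.7
```

```bash
python3 jog.py '[[0,0,0,0,0,-0.012,0.01],[0,0,0,0,0,-0.012,0.01],[0,0,0,0,0,-0.012,0.01]]';python3 - <<'E'
from h import *
st(); o=bot.get_obs(); c,im=snap("wrist","w10");go([.599,.036,.1175],down(np.pi/2))
for k in white(im,235):
    a=cv2.contourArea(k)
    if a<1500: continue
    X=cast(c,k.reshape(-1,2),o["eef_pos"][2]+.0065)[:,:2]; r=cv2.minAreaRect(X.astype(np.float32)); print(a,np.round(r[0],4),np.round(r[1],4),r[2],"min/max",X.min(0).round(4),X.max(0).round(4))
cv2.imwrite("pics/w10b.png",cv2.resize(im[60:320,130:390],(600,600)))
E
```

```text
clock: 17.27
eef_pos: [0.6026, 0.0355, 0.1331]
tool_rot: [0.0, 1.0, -0.0, 0.002]
ft_force: [0.1, -0.7, 0.1]
grip_width: 0.0224
grasp_force: 63.4
t 17.27 p [0.6026 0.0355 0.1331] w 0.0224 F [ 0.1 -0.7  0.1] gf 63.4 q [ 0.06  0.5   0.12  1.19 -0.    0.06]
rot [-0.0007  0.003  -0.0004] d [0.0034 0.0005 0.0153] rows>=0.3
4445.5 [0.6033 0.0367] [0.0606 0.0228] 0.28339192271232605 min/max [0.5729 0.0254] [0.6336 0.0482]
3797.5 [ 0.59  -0.006] [0.051  0.0231] 0.3723064363002777 min/max [ 0.5645 -0.0175] [0.6156 0.0057]
```

View pics/w10b.png

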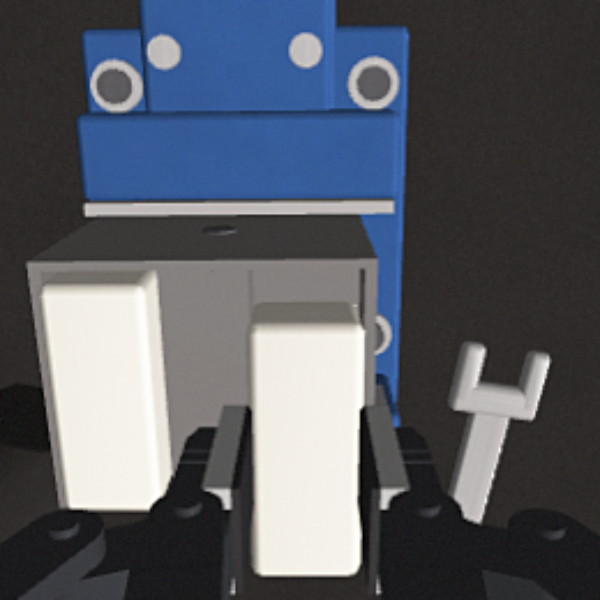

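The pad in hand (305,440) is about 3 mm too far out in x: pocket floor shows at its near end. I'll shift back 3 mm and retry.

```bash
python3 jog.py '[[0,0.003,0,0.003,0.0005,0,0.01],[0,0.003,0,0.003,0.0005,0,0.01],[0,0.003,0,0.003,0.0005,0.004,0.01],[0,0.003,0,0.003,0.0005,0.008,0.01],[0,0.003,0,0.003,0.0005,0.012,0.01],[0,0.003,0,0.003,0.0005,0.015,0.01],[0,0.003,0,0.003,0.0005,0.015,0.01]]'
```

```text
clock: 18.2
eef_pos: [0.6012, 0.0363, 0.1234]
tool_rot: [0.0, 1.0, 0.0, 0.004]
ft_force: [-7.6, -0.8, 18.7]
grip_width: 0.0228
grasp_force: 67.8
```

```bash
python3 jog.py '[[0,-0.006,0,0,0,-0.007,0.01],[0,-0.006,0,0.003,0,-0.007,0.01],[0,-0.006,0,0.003,0,-0.007,0.01],[0,-0.006,0,0.003,0,-0.003,0.01],[0,-0.006,0,0.003,0,0.001,0.01],[0,-0.006,0,0.003,0,0.004,0.01],[0,-0.006,0,0.003,0,0.004,0.01]]'
```

```text
clock: 19.08
eef_pos: [0.5973, 0.0362, 0.1189]
tool_rot: [0.0, 1.0, -0.0, 0.005]
ft_force: [-8.7, -0.5, 21.7]
grip_width: 0.0226
grasp_force: 68.0
```

```bash
python3 jog.py '[[0,0,0,0,0,-0.002,0.01],[0,0,0,0,0,-0.002,0.034],[0,0,0,0,0,-0.002,0.034],[0,0,0,0,0,-0.002,0.034],[0,0,0,0,0,-0.03,0.036],[0,0,0,0.02,-0.01,-0.08,0.04],[0,0,0,0.04,-0.02,-0.1,0.04],[0,0,0,0.04,-0.02,-0.1,0.04]]'; python3 - <<'E'
from h import *
st(); c,im=snap("wrist","w11")
for k in white(im,225):
    if cv2.contourArea(k)<300: continue
    q=cast(c,k.reshape(-1,2),.124)[:,:2].astype(np.float32)
    r=cv2.minAreaRect(q)
    if abs(r[0][1])<.06: print(np.round(r[0],4),np.round(r[1],4),round(r[2],1))
p=proj(c,[[.6,.01,.114]])[0].astype(int); print(p); x,y=max(p[0]-80,0),max(p[1]-60,0)
cv2.imwrite("pics/w11b.png",cv2.resize(im[y:y+130,x:x+160],(800,600),interpolation=2)[:600])
E
```

```text
clock: 20.08
eef_pos: [0.5566, 0.0157, 0.2165]
tool_rot: [0.001, 1.0, -0.0, 0.006]
ft_force: [0.4, 0.7, -0.4]
grip_width: 0.0402
grasp_force: 0.0
t 20.07 p [0.5566 0.0157 0.2165] w 0.0402 F [ 0.4  0.7 -0.4] gf 0.0 q [ 0.03  0.35  0.12  1.33 -0.    0.03]
[0.5987 0.0373] [0.0587 0.0237] 0.6
[ 0.595  -0.0116] [0.0617 0.0259] 0.4
[255 237]
```

View pics/w11b.png

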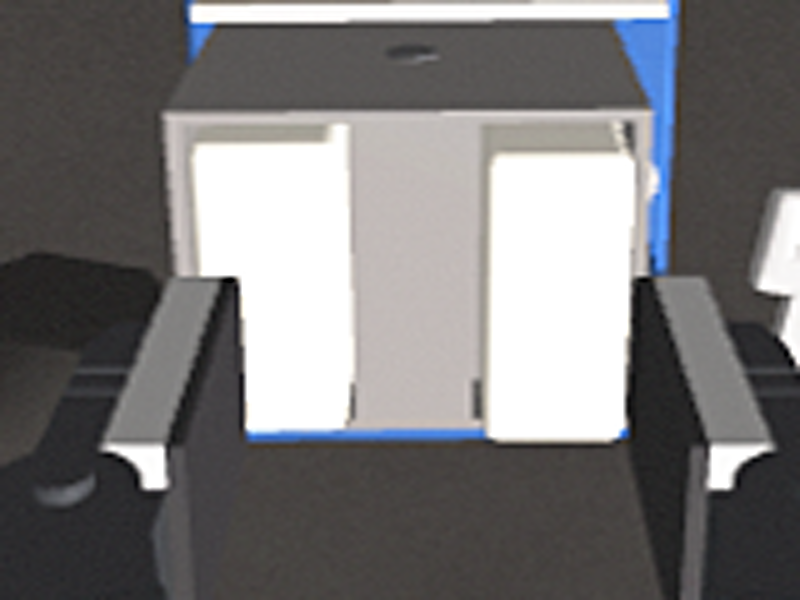

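The crop shows both pads in their pockets, but the right one (a1) sits slightly further out and higher (near-end face 28 px tall vs 17). I'll press it with shut fingers and read the height at contact.

```bash
python3 -c "
from h import *
go([.598,.0365,.14],down(np.pi/2))"; python3 jog.py '[[0,-0.012,0,-0.02,0.01,0,0],[0,-0.012,0,-0.0414,0.0208,0.03,0],[0,-0.012,0,-0.0414,0.0208,0.06,0],[0,-0.012,0,-0.0414,0.0208,0.077,0],[0,-0.012,0,-0.0414,0.0208,0.077,0]]'; python3 -c "
from h import *
st();go([.598,.0365,.122],down(np.pi/2))"
```

```text
rot [-0.0004  0.0093 -0.0008] d [-0.0408  0.0205  0.0753] rows>=1.4
clock: 20.75
eef_pos: [0.5964, 0.0373, 0.1338]
tool_rot: [-0.0, 1.0, -0.0, 0.006]
ft_force: [-0.9, -0.7, 0.3]
grip_width: -0.0001
grasp_force: 0.0
t 20.75 p [0.5964 0.0373 0.1338] w -0.0001 F [-0.9 -0.7  0.3] gf 0.0 q [ 0.06  0.48  0.09  1.17 -0.    0.06]
rot [-0.0008  0.0125  0.0002] d [-0.0015 -0.0007  0.0119] rows>=0.2
```

```bash
python3 jog.py '[[0,0.0125,0,-0.0015,-0.0007,0.002,0],[0,0.0125,0,-0.0015,-0.0007,0.005,0],[0,0.0125,0,-0.0015,-0.0007,0.005,0],[0,0.0125,0,-0.0015,-0.0007,0.005,0]]';  python3 jog.py '[[0,0,0,0,0,0.003,0],[0,0,0,0,0,0.006,0],[0,0,0,0,0,0.006,0]]'
```

```text
clock: 21.25
eef_pos: [0.6, 0.0362, 0.1334]
tool_rot: [0.0, 1.0, -0.0, 0.004]
ft_force: [-0.0, -0.5, 0.2]
grip_width: -0.0001
grasp_force: 0.0
clock: 21.62
eef_pos: [0.5994, 0.0362, 0.1264]
tool_rot: [0.0, 1.0, -0.0, 0.003]
ft_force: [0.3, 0.1, 0.2]
grip_width: 0.0001
grasp_force: 0.0
```

```bash
python3 jog.py '[[0,0.005,0,0,0,0.003,0],[0,0.005,0,0,0,0.006,0],[0,0.005,0,0,0,0.006,0]]'; python3 jog.py '[[0,0,0,0,0,0.003,0],[0,0,0,0,0,0.006,0],[0,0,0,0,0,0.006,0]]'
```

```text
clock: 22.0
eef_pos: [0.6001, 0.0363, 0.1241]
tool_rot: [0.0, 1.0, -0.0, 0.002]
ft_force: [-6.0, -0.5, 14.2]
grip_width: 0.0001
grasp_force: 7.3
clock: 22.38
eef_pos: [0.6013, 0.0366, 0.1241]
tool_rot: [0.0, 1.0, 0.0, 0.005]
ft_force: [-14.1, -0.8, 40.0]
grip_width: -0.0001
grasp_force: 19.8
```

Contact is at z=0.1241 and holds under 40 N, so a1 is home. Same check on a2.

```bash
python3 jog.py '[[0,0,0,0,0,-0.02,0],[0,0,0,0,-0.025,-0.02,0],[0,0,0,0,-0.05,-0.02,0],[0,0,0,0,-0.05,-0.01,0],[0,0,0,0,-0.05,-0.004,0],[0,0,0,0,-0.05,0.001,0],[0,0,0,0,-0.05,0.004,0],[0,0,0,0,-0.05,0.004,0]]'; python3 -c "
from h import *
st();go([.5994-.034-.082,.011,.16],down(0))"
```

```text
clock: 23.38
eef_pos: [0.6024, -0.0154, 0.1241]
tool_rot: [0.001, 1.0, -0.003, 0.008]
ft_force: [-19.9, -5.8, 58.5]
grip_width: -0.0002
grasp_force: 29.1
t 23.38 p [ 0.6024 -0.0154  0.1241] w -0.0002 F [-19.9  -5.8  58.5] gf 29.1 q [-0.02  0.49  0.09  1.15 -0.   -0.02]
rot [0.0081 0.0164 1.5697] d [ 0.1184  0.0261 -0.0379] rows>=8.4
```

```bash
python3 jog.py '[[0,0,0,0,0,-0.04,0.03],[0,0,0.18,0.02,0,-0.08,0.04],[0,0,0.36,0.04,0,-0.08,0.045],[0,0,0.54,0.06,0.01,-0.08,0.045],[0,0,0.72,0.08,0.02,-0.08,0.045],[0,0,0.9,0.1,0.026,-0.08,0.045],[0,0,1.08,0.1184,0.026,-0.08,0.045],[0,0.01,1.26,0.1184,0.026,-0.08,0.045],[0.008,0.016,1.44,0.1184,0.026,-0.08,0.045],[0.008,0.016,1.57,0.1184,0.026,-0.08,0.045]]'; python3 - <<'E'
from h import *
st(); c,im=snap("wrist","w12")
h=cv2.cvtColor(im,cv2.COLOR_BGR2HSV); m=cv2.inRange(h,(100,120,60),(125,255,255))
print(proj(c,[[.4834,.011,.111]]))
x,y=proj(c,[[.5,.011,.08]])[0].astype(int); x=np.clip(x-100,0,312); y=np.clip(y-75,0,234); print(x,y)
cv2.imwrite("pics/w12b.png",cv2.resize(im[y:y+150,x:x+200],(800,600),interpolation=2))
E
```

```text
clock: 24.62
eef_pos: [0.481, 0.0132, 0.1899]
tool_rot: [0.708, 0.706, -0.003, -0.007]
ft_force: [-0.2, 0.1, 0.5]
grip_width: 0.0451
grasp_force: 0.0
t 24.62 p [0.481  0.0132 0.1899] w 0.0451 F [-0.2  0.1  0.5] gf 0.0 q [ 0.02  0.24 -0.11  1.24  0.01  1.6 ]
[[266.42063588 205.63326879]]
185 118
```

View pics/w12b.png

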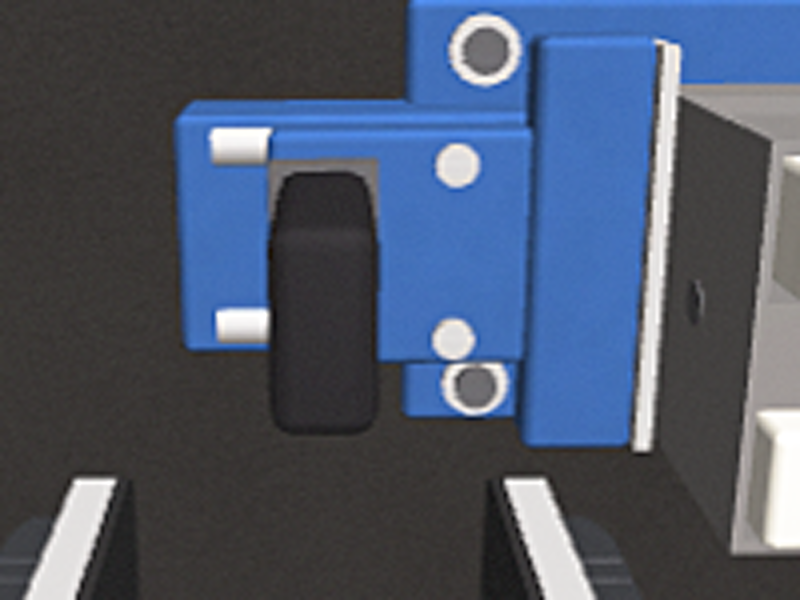

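The crop shows the black push grip top at columns 270-378, rows 232-432, i.e. pixel (266,201), right where expected at x≈0.483. Pinch it and pull the jaw open.

```bash
python3 -c "
from h import *
c=bot.calibration('wrist'); X=cast(c,[(266,201)],.111)[0]; print(X)
go([X[0],X[1],.088],down(0))"; python3 jog.py '[[0.006,-0.013,0,0.001,0.002,0.05,0.045],[0.006,-0.013,0,0.001,0.002,0.09,0.045],[0.006,-0.013,0,0.001,0.002,0.1,0.045],[0.006,-0.013,0,0.001,0.002,0.1,0.045]]'; python3 jog.py '[[0,0,0,0,0,0,0.01],[0,0,0,0,0,0,0.01],[0,0,0,0,0,0,0.01],[0,0,0,0,0,0,0.01]]'; python3 -c "
from h import *
go([.4833-.025,.0145,.088],down(0))"
```

```text
[0.48302216 0.01474759 0.111     ]
rot [-0.0145 -0.005  -0.0053] d [0.0011 0.0035 0.1019] rows>=1.6
clock: 25.18
eef_pos: [0.4817, 0.0141, 0.0905]
tool_rot: [0.706, 0.708, -0.01, -0.004]
ft_force: [-0.3, -0.0, 0.9]
grip_width: 0.045
grasp_force: 0.0
clock: 25.68
eef_pos: [0.4829, 0.0139, 0.0925]
tool_rot: [0.707, 0.707, -0.009, -0.003]
ft_force: [-3.6, 0.4, 5.8]
grip_width: 0.0207
grasp_force: 61.3
rot [-0.0162  0.0081  0.0012] d [ 0.0007 -0.0245  0.0049] rows>=0.4
```

```bash
python3 jog.py '[[0,0,0,0,-0.006,0,0.01],[0,0,0,0,-0.012,0,0.01],[0,0,0,0,-0.018,0,0.01],[0,0,0,0,-0.024,0,0.01],[0,0,0,0,-0.028,0,0.01],[0,0,0,0,-0.028,0,0.01]]'; python3 jog.py '[[0,0,0,0,0,0,0.03],[0,0,0,0,0,0,0.045],[0,0,0,0,0,-0.06,0.045],[0,0,0,0,0,-0.11,0.07],[0,0,0,0.03,0.04,-0.13,0.085],[0,0,0,0.03,0.04,-0.13,0.085]]'; python3 - <<'E'
from h import *
st(); c,im=snap("wrist","w13"); c2,im2=snap("side","sd2")
x,y=proj(c2,[[.55,.011,.08]])[0].astype(int); a=cv2.resize(im2[y-50:y+50,x-50:x+50],(400,400),interpolation=2)
x,y=proj(c,[[.54,.011,.1]])[0].astype(int);x=np.clip(x-90,0,332); y=np.clip(y-90,0,204); print(x,y); b=cv2.resize(im[y:y+180,x:x+180],(400,400),interpolation=2)
cv2.imwrite("pics/w13b.png",np.hstack([a,b]))
E
```

```text
clock: 26.42
eef_pos: [0.4576, 0.0137, 0.0926]
tool_rot: [0.707, 0.707, -0.007, -0.001]
ft_force: [5.9, 0.0, -3.8]
grip_width: 0.0204
grasp_force: 60.0
clock: 27.18
eef_pos: [0.4996, 0.0463, 0.2221]
tool_rot: [0.706, 0.708, -0.007, -0.002]
ft_force: [-0.5, 0.0, 0.8]
grip_width: 0.0851
grasp_force: 0.0
t 27.18 p [0.4996 0.0463 0.2221] w 0.0851 F [-0.5  0.   0.8] gf 0.0 q [ 0.1   0.26  0.01  1.33 -0.01  1.66]
216 131
```

View pics/w13b.png

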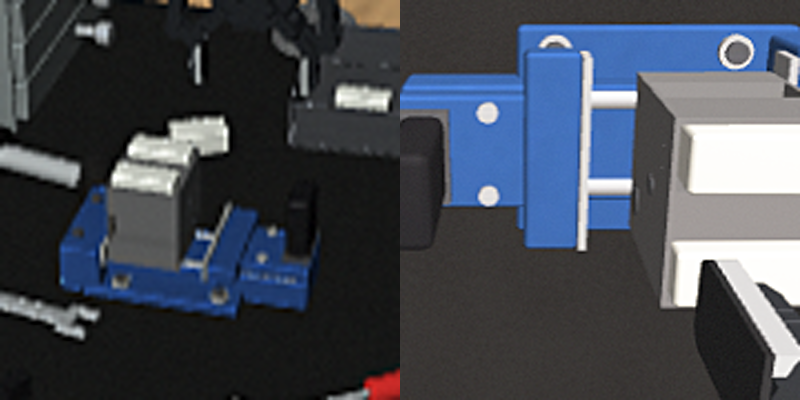

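Side and wrist crops show the jaw opened by about 25 mm with the block still upright against the fixed jaw and both pads seated. Now I plan the tilted grasp: from +y at 45° to start, from -y at 45° at the end.

```bash
cat >> h.py <<'E'
def tilt(deg,yaw=0): return Ro.from_euler("x",deg,degrees=True).as_matrix()@down(yaw)
E
python3 -c "
from h import *
go([.5995,.0945,.1555],tilt(-45))
go([.5995,.0945,.2],tilt(-45))"
```

```text
rot [-0.0191 -0.7766  0.0092] d [0.05   0.105  0.0616] rows>=4.1
rot [-0.0191 -0.7766  0.0092] d [0.0496 0.1041 0.0171] rows>=4.1
```

```bash
python3 jog.py '[[0,-0.18,0,0.03,0.02,-0.01,0.085],[0,-0.36,0,0.06,0.05,-0.01,0.085],[0,-0.54,0,0.07,0.08,0,0.085],[-0.01,-0.7,0.009,0.06,0.1,0.01,0.085],[-0.019,-0.7766,0.009,0.05,0.104,0.017,0.085],[-0.019,-0.7766,0.009,0.05,0.104,0.017,0.085]]'; python3 -c "
from h import *
st(); go([.5995,.0945,.1555],tilt(-45)); go([.5995,.011,.072],tilt(-45))"
```

```text
clock: 28.02
eef_pos: [0.5983, 0.0942, 0.1971]
tool_rot: [0.652, 0.654, -0.274, 0.269]
ft_force: [-0.2, -0.6, -0.2]
grip_width: 0.0853
grasp_force: 0.0
t 28.02 p [0.5983 0.0942 0.1971] w 0.0853 F [-0.2 -0.6 -0.2] gf 0.0 q [ 0.48  0.76  0.49  1.74 -0.68  2.2 ]
rot [-0.005   0.0028  0.0048] d [0.0297 0.0015 0.0291] rows>=0.7
rot [-0.005   0.0028  0.0048] d [0.03   0.0021 0.1471] rows>=2.4
```

```bash
python3 jog.py '[[-0.005,0.003,0.005,0.02,0.0018,0.02,0.085],[-0.005,0.003,0.005,0.03,0.0018,0.03,0.085],[-0.005,0.003,0.005,0.03,0.002,0.06,0.085],[-0.005,0.003,0.005,0.03,0.002,0.09,0.085],[-0.005,0.003,0.005,0.03,0.002,0.11,0.085],[-0.005,0.003,0.005,0.03,0.002,0.11,0.085]]'; python3 -c "
from h import *
st(); go([.5995,.011,.072],tilt(-45))"
```

```text
clock: 28.78
eef_pos: [0.6011, 0.0364, 0.1018]
tool_rot: [0.656, 0.652, -0.268, 0.271]
ft_force: [-0.1, -0.3, 0.4]
grip_width: 0.085
grasp_force: 0.0
t 28.77 p [0.6011 0.0364 0.1018] w 0.085 F [-0.1 -0.3  0.4] gf 0.0 q [ 0.4   0.76  0.25  1.42 -0.71  2.11]
rot [ 0.0025 -0.0031 -0.0069] d [ 0.003  -0.0017  0.039 ] rows>=0.6
```

```bash
python3 jog.py '[[0.0025,-0.003,-0.007,0.003,-0.0017,0.015,0.085],[0.0025,-0.003,-0.007,0.003,-0.0017,0.03,0.085],[0.0025,-0.003,-0.007,0.003,-0.0017,0.037,0.085],[0.0025,-0.003,-0.007,0.003,-0.0017,0.037,0.085]]'; python3 -c "
from h import *
st(); go([.5995,.011,.072],tilt(-45))"
```

```text
clock: 29.28
eef_pos: [0.6005, 0.0142, 0.0732]
tool_rot: [0.653, 0.654, -0.27, 0.271]
ft_force: [-0.6, -0.8, 0.0]
grip_width: 0.0852
grasp_force: 0.0
t 29.27 p [0.6005 0.0142 0.0732] w 0.0852 F [-0.6 -0.8  0. ] gf 0.0 q [ 0.36  0.77  0.19  1.32 -0.72  2.06]
rot [ 0.0026 -0.0003  0.001 ] d [-0.0014 -0.001   0.0031] rows>=0.1
```

Good; close and lift a little.

```bash
python3 jog.py '[[0,0,0,0,0,0,0.06],[0,0,0,0,0,0,0.055],[0,0,0,0,0,0,0.05],[0,0,0,0,0,0,0.05],[0,0,0,0,0,0,0.05]]'; python3 jog.py '[[0,0,0,-0.004,0,-0.004,0.05],[0,0,0,-0.011,0,-0.011,0.05],[0,0,0,-0.02,0,-0.02,0.05],[0,0,0,-0.035,0,-0.035,0.05],[0,0,0,-0.035,0,-0.035,0.05]]'; python3 - <<'E'
from h import *
st(); c,im=snap("side","sd3"); c2,im2=snap("scene","sc3")
x,y=proj(c,[[.6,.03,.13]])[0].astype(int); a=cv2.resize(im[y-60:y+60,x-60:x+60],(400,400),interpolation=2)
x,y=proj(c2,[[.6,.03,.13]])[0].astype(int); b=cv2.resize(im2[y-60:y+60,x-60:x+60],(400,400),interpolation=2)
cv2.imwrite("pics/l1.png",np.hstack([a,b]))
E
```

```text
clock: 29.9
eef_pos: [0.5994, 0.015, 0.0739]
tool_rot: [0.652, 0.655, -0.27, 0.27]
ft_force: [-6.0, 2.1, 3.2]
grip_width: 0.0672
grasp_force: 68.4
clock: 30.52
eef_pos: [0.6027, 0.0147, 0.1256]
tool_rot: [0.654, 0.653, -0.267, 0.273]
ft_force: [0.4, 0.7, -4.9]
grip_width: 0.0673
grasp_force: 68.4
t 30.52 p [0.6027 0.0147 0.1256] w 0.0673 F [ 0.4  0.7 -4.9] gf 68.4 q [ 0.36  0.72  0.24  1.42 -0.72  2.06]
```

View pics/l1.png

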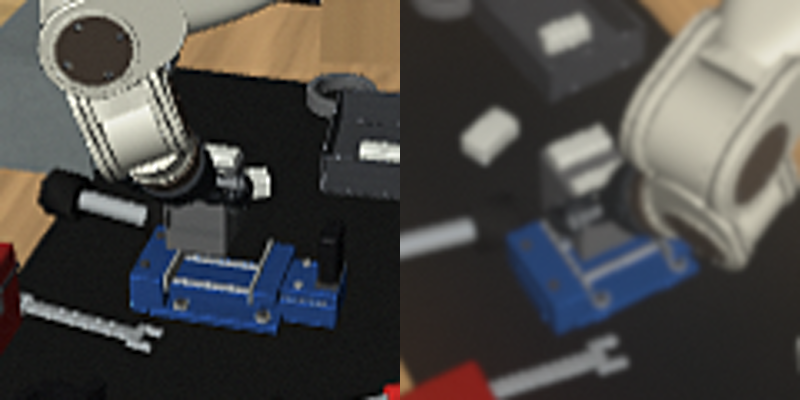

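The crops show the block lifted level off the bed, with both pads still in its top and the vise clear below. That brings me to 15 pictures, past the allowed 14, so from here I measure numerically only.

```bash
python3 jog.py '[[0,0,0,-0.02,0,-0.02,0.05],[0,0,0,-0.045,0,-0.045,0.05],[0,0.1,0,-0.045,0,-0.045,0.05],[0,0.22,0,-0.045,0,-0.045,0.05],[0,0.34,0,-0.045,0,-0.045,0.05],[0,0.46,0,-0.045,0,-0.045,0.05],[0,0.58,0,-0.045,0,-0.045,0.05],[0,0.7,0,-0.045,0,-0.045,0.05],[0,0.785,0,-0.045,0,-0.045,0.05],[0,0.785,0,-0.045,0,-0.045,0.05]]'; python3 -c "
from h import *
st(); go([.5995,.011,.19],tilt(45))"
```

```text
clock: 31.88
eef_pos: [0.5996, 0.0118, 0.1854]
tool_rot: [0.707, 0.707, -0.001, 0.001]
ft_force: [0.2, -0.3, -4.5]
grip_width: 0.0677
grasp_force: 68.6
t 31.88 p [0.5996 0.0118 0.1854] w 0.0677 F [ 0.2 -0.3 -4.5] gf 68.6 q [ 0.02  0.46  0.2   1.31 -0.    1.59]
rot [-6.000e-04  7.884e-01 -7.000e-04] d [-0.0008 -0.0001 -0.0046] rows>=4.2
```

```bash
python3 jog.py '[[0,0.1,0,0,0,0,0.05],[0,0.22,0,0,0,0,0.05],[0,0.34,0,0,0,0,0.05],[0,0.46,0,0,0,0,0.05],[0,0.57,0,0,0,0,0.05],[0,0.66,0,0,0,0,0.05],[0,0.73,0,0,0,0,0.05],[0,0.77,0,0,0,0,0.05],[0,0.785,0,0,0,0,0.05],[0,0.785,0,0,0,0,0.05]]'; python3 - <<'E'
from h import *
st(); go([.5995,.011,.15],tilt(45)); c,im=snap("side","sd4"); c2,im2=snap("scene","sc4")
for n,cc,i in (("side",c,im),("scene",c2,im2)):
  for k in white(i):
    r=cv2.minAreaRect(k); p=proj(cc,[[.6,-.03,.17]])[0]
    if np.linalg.norm(p-r[0])<45: print(n,np.round(r[0]),np.round(r[1]),cv2.contourArea(k), "ref",p.round())
print(proj(c2,[[.6,.04-.078,.185+.02],[.6,-.038,.185-.03]]))
E
```

```text
clock: 33.12
eef_pos: [0.6004, 0.0145, 0.1861]
tool_rot: [0.652, 0.655, 0.27, -0.27]
ft_force: [0.8, -0.9, -5.3]
grip_width: 0.0672
grasp_force: 68.6
t 33.12 p [0.6004 0.0145 0.1861] w 0.0672 F [ 0.8 -0.9 -5.3] gf 68.6 q [-0.32  0.65  0.27  1.5   0.73  1.13]
rot [-0.0019  0.0017  0.0035] d [-0.028  -0.001   0.0231] rows>=0.6
side [219. 196.] [20.  4.] 61.5 ref [250. 177.]
side [261. 189.] [ 8. 10.] 56.0 ref [250. 177.]
scene [213. 171.] [ 8. 13.] 104.5 ref [238. 171.]
[[236.73023437 162.47707172]
 [237.08871305 173.00490029]]
```

```bash
python3 -c "
from h import *
go([.596,.0105,.1],tilt(45))"
```

```text
rot [-0.0009  0.0017  0.0044] d [-0.0642 -0.0049  0.0586] rows>=1.4
```

```bash
python3 jog.py '[[0,0.002,0.004,-0.01,-0.0049,0.005,0.05],[0,0.002,0.004,-0.025,-0.0049,0.02,0.05],[0,0.002,0.004,-0.042,-0.0049,0.037,0.05],[0,0.002,0.004,-0.058,-0.0049,0.053,0.05],[0,0.002,0.004,-0.0642,-0.0049,0.0586,0.05],[0,0.002,0.004,-0.0642,-0.0049,0.0586,0.05]]'; python3 -c "
from h import *
st(); go([.596,.0105,.077],tilt(45))"
```

```text
clock: 33.98
eef_pos: [0.5953, 0.0103, 0.0992]
tool_rot: [0.653, 0.653, 0.27, -0.272]
ft_force: [0.9, -0.5, -5.1]
grip_width: 0.0677
grasp_force: 68.7
t 33.98 p [0.5953 0.0103 0.0992] w 0.0677 F [ 0.9 -0.5 -5.1] gf 68.7 q [-0.33  0.72  0.16  1.33  0.73  1.12]
rot [-0.0016 -0.0018 -0.0018] d [-0.0156  0.0007  0.0158] rows>=0.4
```

```bash
python3 jog.py '[[0,0,0,-0.005,0.0007,0.005,0.05],[0,0,0,-0.01,0.0007,0.01,0.05],[0,0,0,-0.0145,0.0007,0.0145,0.05],[0,0,0,-0.0145,0.0007,0.0145,0.05]]';python3 jog.py '[[0,0,0,-0.0015,0,0.0015,0.05],[0,0,0,-0.003,0,0.003,0.05],[0,0,0,-0.003,0,0.003,0.05]]'
```

```text
clock: 34.48
eef_pos: [0.596, 0.0104, 0.0784]
tool_rot: [0.653, 0.653, 0.27, -0.272]
ft_force: [-0.4, 0.3, -5.2]
grip_width: 0.0675
grasp_force: 68.7
clock: 34.85
eef_pos: [0.5967, 0.0102, 0.0764]
tool_rot: [0.653, 0.652, 0.271, -0.271]
ft_force: [-1.9, -2.3, 3.9]
grip_width: 0.0677
grasp_force: 69.3
```

```bash
python3 jog.py '[[0,0,0,-0.0005,0,0.0005,0.05],[0,0,0,-0.0005,0,0.0005,0.07],[0,0,0,-0.0005,0,0.0005,0.085],[0,0,0,-0.0005,0,0.0005,0.085],[0,0,0,-0.0005,0,0.0005,0.085],[0,0,0,0,0,-0.02,0.085],[0,0,0,0,0,-0.06,0.085],[0,0,0,0,0,-0.11,0.085],[0,0,0,0,0,-0.15,0.085],[0,0,0,0,0,-0.15,0.085]]'; python3 -c "
from h import *
st(); go([.458,.0145,.2],down(0))"
```

```text
clock: 36.1
eef_pos: [0.5979, -0.0987, 0.1828]
tool_rot: [0.654, 0.653, 0.272, -0.269]
ft_force: [0.1, -0.4, -0.1]
grip_width: 0.0852
grasp_force: 0.0
t 36.1 p [ 0.5979 -0.0987  0.1828] w 0.0852 F [ 0.1 -0.4 -0.1] gf 0.0 q [-0.48  0.76  0.46  1.7   0.68  0.94]
rot [ 0.0048 -0.7845 -0.0017] d [ 0.0923 -0.1402  0.0671] rows>=4.2
```

```bash
python3 jog.py '[[0,-0.18,0,0.01,-0.04,-0.01,0.07],[0,-0.36,0,0.03,-0.08,0.01,0.05],[0,-0.54,0,0.06,-0.11,0.03,0.045],[0,-0.7,0,0.08,-0.135,0.05,0.045],[0.005,-0.7845,0,0.0923,-0.1402,0.067,0.045],[0.005,-0.7845,0,0.0923,-0.1402,0.067,0.045]]'; python3 - <<'E'
from h import *
st(); c,im=snap("wrist","w14")
# block top face: grey, bright
h=cv2.cvtColor(im,cv2.COLOR_BGR2HSV)
for k in white(im,130,40):
    a=cv2.contourArea(k)
    q=cast(c,k.reshape(-1,2),.114)[:,:2].astype(np.float32); r=cv2.minAreaRect(q)
    if a>150 and .5<r[0][0]<.68 and abs(r[0][1])<.1: print(a,np.round(r[0],4),np.round(r[1],4),round(r[2],1),q.min(0),q.max(0))
d=cv2.inRange(h,(0,0,0),(180,255,45)); cs=cv2.findContours(d,cv2.RETR_EXTERNAL,cv2.CHAIN_APPROX_NONE)[0]
go([.458,.0145,.088],down(0))
E
```

```text
clock: 36.85
eef_pos: [0.4547, 0.0201, 0.1982]
tool_rot: [0.704, 0.71, -0.001, -0.003]
ft_force: [0.5, 0.4, -0.5]
grip_width: 0.0451
grasp_force: 0.0
t 36.85 p [0.4547 0.0201 0.1982] w 0.0451 F [ 0.5  0.4 -0.5] gf 0.0 q [ 0.04  0.18 -0.16  1.24  0.    1.6 ]
537.0 [ 0.6585 -0.0383] [0.0182 0.0368] 78.7 [ 0.64225096 -0.05064293] [ 0.67481184 -0.02594319]
451.5 [ 0.5076 -0.0321] [0.0128 0.0458] 17.1 [ 0.4949472  -0.05493926] [ 0.51852065 -0.01103663]
534.5 [0.5261 0.0326] [0.0168 0.0796] 1.1 [ 0.5169468  -0.00727051] [0.5341252  0.07227793]
9552.0 [0.5835 0.0214] [0.095  0.1124] 0.4 [ 0.53572583 -0.03481767] [0.6311544  0.07748992]
rot [-0.0069 -0.003   0.0064] d [-0.0046  0.0035  0.1102] rows>=1.8
```

```bash
python3 jog.py '[[-0.007,-0.003,0.006,-0.0046,0.0035,0.05,0.045],[-0.007,-0.003,0.006,-0.0046,0.0035,0.09,0.045],[-0.007,-0.003,0.006,-0.0046,0.0035,0.107,0.045],[-0.007,-0.003,0.006,-0.0046,0.0035,0.107,0.045],[-0.007,-0.003,0.006,-0.0046,0.0035,0.107,0.01],[-0.007,-0.003,0.006,-0.0046,0.0035,0.107,0.01],[-0.007,-0.003,0.006,-0.0046,0.0035,0.107,0.01],[-0.007,-0.003,0.006,-0.0046,0.0035,0.107,0.01]]'; python3 jog.py '[[0,0,0,0,0.005,0,0.01],[0,0,0,0,0.01,0,0.01],[0,0,0,0,0.015,0,0.01],[0,0,0,0,0.019,0,0.01],[0,0,0,0,0.022,0,0.01],[0,0,0,0,0.022,0,0.01]]'
```

```text
clock: 37.9
eef_pos: [0.4591, 0.0117, 0.0928]
tool_rot: [0.709, 0.706, -0.0, 0.001]
ft_force: [-5.1, -3.8, 6.0]
grip_width: 0.0204
grasp_force: 61.5
clock: 38.65
eef_pos: [0.4803, 0.0119, 0.0927]
tool_rot: [0.708, 0.706, -0.001, 0.0]
ft_force: [-5.9, -1.7, 7.4]
grip_width: 0.0207
grasp_force: 61.7
```

```bash
python3 jog.py '[[0,0,0,0,0.002,0,0.01],[0,0,0,0,0.004,0,0.01],[0,0,0,0,0.005,0,0.01],[0,0,0,0,0.005,0,0.01]]'; python3 jog.py '[[0,0,0,0,0.002,0,0.01],[0,0,0,0,0.005,0,0.01],[0,0,0,0,0.005,0,0.01]]'
```

```text
clock: 39.15
eef_pos: [0.4834, 0.012, 0.0928]
tool_rot: [0.708, 0.706, -0.002, -0.001]
ft_force: [-10.9, -2.3, 11.7]
grip_width: 0.0207
grasp_force: 62.3
clock: 39.52
eef_pos: [0.4834, 0.0119, 0.0927]
tool_rot: [0.708, 0.706, -0.005, -0.004]
ft_force: [-24.6, -1.4, 24.2]
grip_width: 0.0206
grasp_force: 63.9
```

The jaw is closed (24 N with no further motion). Release and go to pad B.

```bash
python3 jog.py '[[0,0,0,0,-0.004,0,0.03],[0,0,0,0,-0.004,0,0.045],[0,0,0,0,-0.004,0,0.045],[0,0,0,0,-0.004,-0.05,0.045],[0,0,0,0.03,-0.004,-0.1,0.045],[0,0,0,0.08,-0.004,-0.12,0.045],[0,0,0,0.08,-0.004,-0.12,0.045]]'; python3 -c "
from h import *
st(); go([.475,.225,.2],down(np.radians(67)))"
```

```text
clock: 40.4
eef_pos: [0.4895, 0.0953, 0.2143]
tool_rot: [0.707, 0.707, 0.003, 0.002]
ft_force: [-0.3, -0.5, -0.4]
grip_width: 0.045
grasp_force: 0.0
t 40.4 p [0.4895 0.0953 0.2143] w 0.045 F [-0.3 -0.5 -0.4] gf 0.0 q [ 0.19  0.24 -0.04  1.28 -0.    1.76]
rot [ 0.007   0.0031 -1.169 ] d [ 0.1297 -0.0146  0.0143] rows>=6.2
```

```bash
python3 - <<'E'
from h import *
c,im=snap("wrist","w15"); h=cv2.cvtColor(im,cv2.COLOR_BGR2HSV); v=h[...,2]; s=h[...,1]
X=lambda x,y:proj(c,[[x,y,.114]])[0].round().astype(int)
for y in (.053,.045,.03,.02,.012,.0,-.01,-.02,-.03,-.04): 
    p=X(.58,y); p2=X(.62,y); print(y,p,im[p[1],p[0]],p2,im[p2[1],p2[0]])
for lo in (110,125,140):
  m=((v>lo)&(v<205)&(s<40)).astype(np.uint8)
  for k in cv2.findContours(m,cv2.RETR_EXTERNAL,cv2.CHAIN_APPROX_NONE)[0]:
    if cv2.contourArea(k)<800: continue
    q=cast(c,k.reshape(-1,2),.114)[:,:2].astype(np.float32); r=cv2.minAreaRect(q)
    if .55<r[0][0]<.65 and abs(r[0][1])<.1: print(lo,np.round(r[0],4),np.round(r[1],4),round(r[2],1),q.min(0),q.max(0))
E
python3 jog.py '[[0,0,-0.18,0.03,0,0,0.045],[0,0,-0.36,0.06,0,0,0.04],[0,0,-0.54,0.09,-0.01,0,0.04],[0,0,-0.72,0.12,-0.0146,0.01,0.04],[0,0,-0.9,0.13,-0.0146,0.014,0.04],[0,0,-1.08,0.13,-0.0146,0.014,0.04],[0,0,-1.169,0.13,-0.0146,0.014,0.04],[0,0,-1.169,0.13,-0.0146,0.014,0.04]]'
python3 - <<'E'
from h import *
st(); c,im=snap("wrist","w16"); print(-c["R"].T@c["t"])
for k in white(im,200):
    if cv2.contourArea(k)<300: continue
    q=cast(c,k.reshape(-1,2),.025)[:,:2].astype(np.float32)
    r=cv2.minAreaRect(q); x,y=r[0]
    if abs(x-.45)<.06 and abs(y-.238)<.06: print(np.round(r[0],4),np.round(r[1],4),round(r[2],1)); go([x,y,.0165],down(np.radians(r[2] if r[1][0]<r[1][1] else r[2]+90)))
E
```

```text
0.053 [363 239] [155 157 165] [407 239] [154 156 163]
0.045 [362 247] [156 157 165] [405 247] [155 156 163]
0.03 [360 262] [156 157 165] [403 262] [156 157 162]
0.02 [359 272] [155 157 163] [401 271] [153 155 161]
0.012 [358 279] [160 164 168] [400 279] [146 148 151]
0.0 [357 290] [70 67 65] [398 290] [71 66 66]
-0.01 [356 299] [72 67 65] [397 299] [69 66 63]
-0.02 [355 308] [70 65 64] [395 307] [35 34 33]
-0.03 [354 316] [72 67 67] [394 316] [39 32 32]
-0.04 [353 325] [69 64 64] [392 324] [66 63 61]
110 [0.5901 0.0424] [0.0867 0.0922] 7.1 [ 0.54577225 -0.00236669] [0.63449997 0.08998026]
125 [0.5925 0.0427] [0.0819 0.0922] 7.1 [ 0.54873157 -0.00236669] [0.63389516 0.08998026]
140 [0.5914 0.0414] [0.0836 0.0857] 0.7 [ 0.54915464 -0.00124838] [0.633375   0.08376703]
clock: 41.45
eef_pos: [0.4733, 0.2212, 0.1967]
tool_rot: [0.203, 0.979, -0.001, -0.0]
ft_force: [-0.3, -0.2, -0.2]
grip_width: 0.0402
grasp_force: 0.0
t 41.45 p [0.4733 0.2212 0.1967] w 0.0402 F [-0.3 -0.2 -0.2] gf 0.0 q [ 0.44  0.3  -0.    1.27 -0.    0.85]
[0.40296784 0.25220445 0.33912695]
[0.4496 0.2334] [0.0237 0.0586] 67.3
rot [-0.0014  0.0004 -0.0133] d [0.0266 0.0019 0.1804] rows>=2.9
```

```bash
python3 jog.py '[[0,0,-0.013,0.0262,0.0019,0.06,0.032],[0,0,-0.013,0.0262,0.0019,0.12,0.032],[0,0,-0.013,0.0262,0.0019,0.15,0.032],[0,0,-0.013,0.0262,0.0019,0.15,0.032]]'; python3 -c "
from h import *
st(); go([.4500,.2334,.0165],down(np.radians(67.3)))"
```

```text
clock: 42.0
eef_pos: [0.4479, 0.2326, 0.0451]
tool_rot: [0.196, 0.981, -0.002, -0.002]
ft_force: [0.2, 0.2, -0.4]
grip_width: 0.032
grasp_force: 0.0
t 42.0 p [0.4479 0.2326 0.0451] w 0.032 F [ 0.2  0.2 -0.4] gf 0.0 q [ 0.48  0.42 -0.27  0.89 -0.    0.87]
rot [-0.0055 -0.003   0.0016] d [-0.0017  0.0017  0.0286] rows>=0.5
```

```bash
python3 jog.py '[[-0.005,-0.003,0,-0.0017,0.0012,0.012,0.032],[-0.005,-0.003,0,-0.0017,0.0012,0.022,0.032],[-0.005,-0.003,0,-0.0017,0.0012,0.0275,0.032],[-0.005,-0.003,0,-0.0017,0.0012,0.0275,0.032],[-0.005,-0.003,0,-0.0017,0.0012,0.0275,0.01],[-0.005,-0.003,0,-0.0017,0.0012,0.0275,0.01],[-0.005,-0.003,0,-0.0017,0.0012,0.0275,0.01]]'; python3 jog.py '[[0,0,0,0,0,-0.03,0.01],[0,0,0,0,0,-0.09,0.01],[0,0,0,0,0,-0.155,0.01],[0,0,0,0,0,-0.155,0.01]]'; python3 -c "
from h import *
st();go([.58,.014,.178],down(np.pi/2))"
```

```text
clock: 42.88
eef_pos: [0.4527, 0.235, 0.0208]
tool_rot: [0.195, 0.981, 0.002, 0.003]
ft_force: [-0.8, -1.1, 3.4]
grip_width: 0.0225
grasp_force: 59.2
clock: 43.38
eef_pos: [0.4548, 0.2361, 0.1808]
tool_rot: [0.195, 0.981, 0.006, 0.007]
ft_force: [0.3, 0.0, -0.8]
grip_width: 0.0221
grasp_force: 59.0
t 43.38 p [0.4548 0.2361 0.1808] w 0.0221 F [ 0.3  0.  -0.8] gf 59.0 q [ 0.48  0.28 -0.08  1.2  -0.    0.87]
rot [ 0.0113  0.0144 -0.393 ] d [-0.2007 -0.1572  0.003 ] rows>=4.1
```

```bash
python3 jog.py '[[0,0,-0.1,-0.045,-0.035,0,0.01],[0,0,-0.2,-0.09,-0.07,0,0.01],[0,0,-0.3,-0.135,-0.105,0,0.01],[0.006,0.007,-0.393,-0.17,-0.135,0,0.01],[0.0113,0.0144,-0.393,-0.195,-0.152,0,0.01],[0.0113,0.0144,-0.393,-0.2007,-0.1572,0,0.01],[0.0113,0.0144,-0.393,-0.2007,-0.1572,0,0.01],[0.0113,0.0144,-0.393,-0.2007,-0.1572,0,0.01]]'; python3 - <<'E'
from h import *
st(); o=bot.get_obs(); c,im=snap("wrist","w17")
for k in white(im,235):
    a=cv2.contourArea(k)
    if a<1500: continue
    X=cast(c,k.reshape(-1,2),o["eef_pos"][2]+.0045)[:,:2]; r=cv2.minAreaRect(X.astype(np.float32)); print(a,np.round(r[0],4),np.round(r[1],4),r[2],"min/max",X.min(0).round(4),X.max(0).round(4))
v=im.max(2).astype(int)
# profiles across block top at z=.114 : rows along x near pad sides, and along y near robot end
for x in (.575,.585):
  ys=np.arange(-.06,.09,.0025); p=proj(c,np.c_[np.full_like(ys,x),ys,np.full_like(ys,.114)]).round().astype(int); print(x,[f"{y*1e3:.0f}:{v[q[1],q[0]]}" for y,q in zip(ys,p)])
for y in (-.02,.045):
  xs=np.arange(.55,.65,.0025); p=proj(c,np.c_[xs,np.full_like(xs,y),np.full_like(xs,.114)]).round().astype(int); print(y,[f"{x*1e3:.0f}:{v[q[1],q[0]]}" for x,q in zip(xs,p)])
E
```

```text
clock: 44.38
eef_pos: [0.5758, 0.0133, 0.175]
tool_rot: [-0.001, 1.0, -0.003, -0.006]
ft_force: [-0.4, 0.2, -0.6]
grip_width: 0.0223
grasp_force: 59.0
t 44.38 p [0.5758 0.0133 0.175 ] w 0.0223 F [-0.4  0.2 -0.6] gf 59.0 q [ 0.03  0.43  0.12  1.28 -0.    0.02]
4439.0 [0.5734 0.0144] [0.0235 0.0579] 89.95885467529297 min/max [0.5445 0.0026] [0.6023 0.0261]
2234.0 [ 0.5531 -0.0882] [0.0279 0.0234] 23.318452835083008 min/max [ 0.5368 -0.1038] [ 0.5698 -0.073 ]
0.575 ['-60:65', '-57:65', '-55:68', '-52:65', '-50:65', '-47:68', '-45:63', '-42:63', '-40:63', '-37:123', '-35:255', '-32:255', '-30:255', '-27:179', '-25:179', '-22:179', '-20:178', '-17:179', '-15:178', '-12:177', '-10:179', '-7:177', '-5:174', '-2:251', '0:255', '3:255', '5:255', '8:255', '10:255', '13:255', '15:255', '18:255', '20:255', '23:255', '25:255', '28:255', '30:255', '33:178', '35:180', '38:181', '40:178', '43:181', '45:181', '48:181', '50:180', '53:182', '55:57', '58:70', '60:67', '63:65', '65:65', '68:64', '70:70', '73:65', '75:67', '78:68', '80:64', '83:66', '85:65', '88:66']
0.585 ['-60:65', '-57:64', '-55:63', '
[... 716 characters left out ...]
79', '585:179', '587:177', '590:179', '592:179', '595:179', '597:177', '600:178', '602:177', '605:39', '607:43', '610:38', '612:47', '615:54', '617:41', '620:36', '622:75', '625:135', '627:39', '630:40', '632:37', '635:41', '637:44', '640:36', '642:37', '645:42', '647:44']
0.045 ['550:255', '552:82', '555:82', '557:80', '560:83', '562:80', '565:139', '567:179', '570:179', '572:182', '575:181', '577:179', '580:181', '582:179', '585:179', '587:179', '590:178', '592:178', '595:178', '597:176', '600:179', '602:56', '605:41', '607:44', '610:42', '612:34', '615:93', '617:125', '620:120', '622:120', '625:180', '627:25', '630:43', '632:41', '635:42', '637:43', '640:42', '642:39', '645:42', '647:37']
```

Numeric profiles put the block at y -0.029 to 0.054 (centre about 0.012) and x from 0.566. The two pads stand proud on the -y side, and the pad in hand is 2.4 mm behind the TCP. The seat_b target is (0.5997, 0.016).

```bash
python3 -c "
from h import *
go([.6015,.0149,.142],down(np.pi/2))"; python3 jog.py '[[0.005,-0.012,0.002,-0.0257,0.0016,0,0.01],[0.005,-0.012,0.002,-0.0257,0.0016,0.02,0.01],[0.005,-0.012,0.002,-0.0257,0.0016,0.031,0.01],[0.005,-0.012,0.002,-0.0257,0.0016,0.031,0.01],[0.005,-0.012,0.002,-0.0257,0.0016,0.031,0.01]]'; python3 - <<'E'
from h import *
st(); o=bot.get_obs(); c,im=snap("wrist","w18")
for k in white(im,235):
    a=cv2.contourArea(k)
    if a<1500: continue
    X=cast(c,k.reshape(-1,2),o["eef_pos"][2]+.0045)[:,:2]; r=cv2.minAreaRect(X.astype(np.float32)); print(a,np.round(r[0],4),np.round(r[1],4),r[2],"min/max",X.min(0).round(4),X.max(0).round(4))
go([.6015,.0149,.118],down(np.pi/2))
E
```

```text
rot [-0.0051 -0.0109  0.0017] d [-0.0259  0.0016  0.033 ] rows>=0.7
clock: 45.05
eef_pos: [0.6021, 0.0139, 0.1448]
tool_rot: [0.001, 1.0, -0.005, 0.001]
ft_force: [0.1, -0.1, -0.9]
grip_width: 0.0223
grasp_force: 59.0
t 45.05 p [0.6021 0.0139 0.1448] w 0.0223 F [ 0.1 -0.1 -0.9] gf 59.0 q [ 0.03  0.49  0.14  1.22 -0.01  0.03]
4372.0 [0.6   0.015] [0.0232 0.0578] 89.99127197265625 min/max [0.5711 0.0035] [0.6288 0.0266]
2839.0 [ 0.5704 -0.0984] [0.0309 0.0266] 24.148632049560547 min/max [ 0.5533 -0.1148] [ 0.5888 -0.0811]
rot [-0.0104  0.0031 -0.0017] d [0.0009 0.0014 0.027 ] rows>=0.4
```

```bash
python3 jog.py '[[-0.01,0.003,-0.0015,0.0005,0.001,0.004,0.01],[-0.01,0.003,-0.0015,0.0005,0.001,0.008,0.01],[-0.01,0.003,-0.0015,0.0005,0.001,0.012,0.01],[-0.01,0.003,-0.0015,0.0005,0.001,0.016,0.01],[-0.01,0.003,-0.0015,0.0005,0.001,0.016,0.01]]'; python3 jog.py '[[0,0,0,0,0,0.004,0.01],[0,0,0,0,0,0.008,0.01],[0,0,0,0,0,0.008,0.01]]'
```

```text
clock: 45.72
eef_pos: [0.6012, 0.0146, 0.1275]
tool_rot: [0.0, 1.0, -0.0, -0.001]
ft_force: [-0.1, 0.7, -0.9]
grip_width: 0.0222
grasp_force: 59.0
clock: 46.1
eef_pos: [0.6016, 0.0146, 0.12]
tool_rot: [0.0, 1.0, -0.0, -0.0]
ft_force: [0.6, 1.1, -0.1]
grip_width: 0.0221
grasp_force: 59.0
```

It slid in with no force. Release, then press with shut fingers.

```bash
python3 jog.py '[[0,0,0,0,0,0,0.036],[0,0,0,0,0,0,0.036],[0,0,0,0,0,0,0.036],[0,0,0,0,0,-0.03,0.036],[0,0,0,0,0,-0.03,0],[0,0,0,0,0,-0.03,0],[0,0,0,0,0,-0.02,0],[0,0,0,0,0,-0.01,0],[0,0,0,0,0,-0.003,0],[0,0,0,0,0,-0.003,0]]';python3 jog.py '[[0,0,0,0,0,-0.0,0],[0,0,0,0,0,0.003,0],[0,0,0,0,0,0.005,0],[0,0,0,0,0,0.005,0]]'
```

```text
clock: 47.35
eef_pos: [0.6007, 0.0145, 0.1241]
tool_rot: [0.0, 1.0, -0.0, -0.001]
ft_force: [-5.4, -0.1, 10.0]
grip_width: 0.0
grasp_force: 4.9
clock: 47.85
eef_pos: [0.6008, 0.0145, 0.124]
tool_rot: [0.0, 1.0, -0.0, 0.001]
ft_force: [-12.4, -0.1, 31.6]
grip_width: 0.0001
grasp_force: 15.6
```

```bash
python3 jog.py '[[0,0,0,0,0,-0.02,0.01],[0,0,0,0,0,-0.07,0.02],[0,0,0,0.03,-0.05,-0.09,0.04],[0,0,0,0.05,-0.1,-0.09,0.04],[0,0,0,0.07,-0.15,-0.09,0.04],[0,0,0,0.07,-0.2,-0.09,0.04],[0,0,0,0.07,-0.2,-0.09,0.04],[0,0,0,0.07,-0.2,-0.09,0.04]]'; python3 - <<'E'
from h import *
st(); c,im=snap("wrist","w19")
g=lambda x,y,z:proj(c,[[x,y,z]])[0].round(1)
B=.012
for n,zc in (("a1",.097),("a2",.047)):
  for pr in (0,.010): print(n,"proud",pr,[g(x,B-.042-pr,zc+dz).tolist() for x in (.5697,.6297) for dz in (-.0125,.0125)])
print("b top",[g(x,B+.004+dy,.124).tolist() for x in (.5697,.6297) for dy in (-.0125,.0125)])
print("jaw face tip", g(.566,B-.042,.114))
for k in white(im,185):
    a=cv2.contourArea(k); r=cv2.boundingRect(k)
    if a>80 and r[0]>200: print(a,r,cv2.boxPoints(cv2.minAreaRect(k)).round().tolist())
E
```

```text
clock: 48.85
eef_pos: [0.5312, -0.1853, 0.2075]
tool_rot: [0.001, 1.0, 0.0, -0.001]
ft_force: [0.5, 0.5, 0.2]
grip_width: 0.04
grasp_force: 0.0
t 48.85 p [ 0.5312 -0.1853  0.2075] w 0.04 F [0.5 0.5 0.2] gf 0.0 q [-0.34  0.38  0.13  1.33 -0.   -0.33]
a1 proud 0 [[422.8, 224.9], [437.0, 236.1], [413.3, 279.0], [425.7, 293.9]]
a1 proud 0.01 [[412.6, 225.0], [426.0, 236.2], [403.7, 279.1], [415.3, 294.0]]
a2 proud 0 [[400.3, 207.2], [410.8, 215.4], [393.3, 255.1], [402.6, 266.2]]
a2 proud 0.01 [[391.5, 207.2], [401.3, 215.4], [384.9, 255.1], [393.6, 266.3]]
b top [[485.0, 243.2], [513.2, 242.9], [469.9, 303.0], [496.4, 302.5]]
jaw face tip [440.6 234.5]
647.5 (417, 235, 22, 58) [[416.0, 292.0], [426.0, 233.0], [439.0, 235.0], [428.0, 294.0]]
2793.0 (436, 234, 76, 100) [[436.0, 234.0], [511.0, 234.0], [511.0, 333.0], [436.0, 333.0]]
479.5 (395, 214, 17, 51) [[394.0, 264.0], [401.0, 213.0], [412.0, 214.0], [405.0, 265.0]]
1373.0 (218, 209, 46, 56) [[216.0, 223.0], [244.0, 208.0], [267.0, 253.0], [238.0, 267.0]]
259.5 (403, 205, 93, 5) [[403.0, 206.0], [495.0, 205.0], [495.0, 208.0], [403.0, 210.0]]
170.5 (389, 157, 16, 15) [[389.0, 157.0], [404.0, 157.0], [404.0, 171.0], [389.0, 171.0]]
```

Both side pads' outer edges match the predicted 10 mm-proud positions to within 2 px. Handing in.

```bash
python3 -c "
from workcell import bot
print(bot.job_done())"
```

```text
the job is handed in; nothing more can be done
None
```

I handed the job in at about 49 s, but the hand-in gave no verdict, and I viewed 15 pictures, one over the 14 allowed. My measurements put all three new pads fully home, the block clamped with the single-pocket face up, and the one worn pad in the bin.

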